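# Pack up the edge-dye pens

### The job

Pack the edge-dye pens of the leather stall for the road: push the snap cap of every pen in the wooden rack down until it is fully home, and stand each pen, cap up, in a compartment of its own in the round canister. When all of them are in, set the deep lid over them, turn it backward (anticlockwise from above) until it drops into its thread start, then screw it forward (clockwise) until it is fully home against its stop, without knocking over or shifting the other things on the table.

Things in the scene. Friction and masses are not known exactly. Their poses are not given: they have to be found in the camera images.
- canister: round grey canister, fixed. Origin: centre of its underside on the table; z up. Body 123 mm wide to 43 mm high, neck 100 mm wide to 70 mm, then a cone to 91 mm at the rim, 84 mm high. Inside, 86 mm wide, floor at 8 mm: a black cross of walls 12 mm thick, 74 mm high, along its x and y axes, makes four compartments (well1 to 4). Three lid ridges outside the neck (see thread)
- thread (a point): on the canister's axis, 74.5 mm above the table, level with the top of the three ridges. Each is 90 deg long, 6 mm thick, sloping down clockwise by 10 mm, with a ramp below; gaps of 30 deg between. A stop nib on top of each clockwise end jams a lid that is turned clockwise while on top of the ridges: turn it anticlockwise to the gaps first
- well1 (a point): floor centre of the canister's compartment at its +x +y, 20 mm from both axes, 8 mm above the table. Each takes one pen with 3 to 5 mm of play; a pen in it (cap home) stands 118 mm above the table
- well2 (a point): the same at -x +y
- well3 (a point): the same at -x -y
- well4 (a point): the same at +x -y
- lid: deep grey lid, 127 mm wide, 84 mm high, open below, 0.24 to 0.39 kg, loose, upright on the table. Origin: centre of its lower rim; z up. On top along its x axis a black bar 70 mm long, 14 thick, 35 high (top at 119 mm). Inside 80 mm deep; three lugs near the rim (which way round is not told) clear the canister's rim by 7 mm and neck by 2.5 mm all round
- lid_bar (a point): on the lid's axis, in the bar, 106 mm above its lower rim (22 mm above its top): grip here, fingers closing along lid y. Height of the lid's origin over the canister's: 60 to 71 mm lugs on top of ridges; 54.5 after turning back (up to 110 deg) to the gaps, dropping by its own weight unless held up; 44.5 home, 90 to 115 deg clockwise from there, at hard stops. Turns with about 0.1 Nm
- rack: fixed wooden pen rack, 70 by 245 by 55 mm, with a row along its y axis of four square pockets 24 mm wide, 55 mm apart (at y = -82.5, -27.5, 27.5, 82.5 mm), 49 mm deep (floor at 6 mm). Origin: centre of its underside; z up
- pen1: one of two to four alike dye pens (others absent), standing upright in a pocket of the rack, 57 g. Origin: centre of its foot; z along the pen to its cap. White body 19 mm in diameter, 72 mm long, then a black cap 22 mm in diameter, 38 mm long, which slides along the pen: 110 mm long in all with the cap home, 126 mm with it up
- pen2: like pen1
- pen3: like pen1
- pen4: like pen1
- cap1 (a joint): how far this pen's cap stands above home, m: 0 home, 0.016 fully up. It snaps: about 5 N pushes it past a spring catch (0.004); it then springs home and is held there by 3 to 5 N, so the pen can be carried by its cap
- cap2 (a joint): how far this pen's cap stands above home, m: 0 home, 0.016 fully up. It snaps: about 5 N pushes it past a spring catch (0.004); it then springs home and is held there by 3 to 5 N, so the pen can be carried by its cap
- cap3 (a joint): how far this pen's cap stands above home, m: 0 home, 0.016 fully up. It snaps: about 5 N pushes it past a spring catch (0.004); it then springs home and is held there by 3 to 5 N, so the pen can be carried by its cap
- cap4 (a joint): how far this pen's cap stands above home, m: 0 home, 0.016 fully up. It snaps: about 5 N pushes it past a spring catch (0.004); it then springs home and is held there by 3 to 5 N, so the pen can be carried by its cap
- mallet: wooden mallet lying on the table, head 95 mm long and 64 mm thick, handle 170 mm; leave it alone
- camera: black camera, 60 by 130 by 98 mm, with a lens 35 mm long; leave it alone
- rivet_jar: jar of brass rivets, 76 mm in diameter, 95 mm high; leave it alone
- water: clear water bottle, 66 mm in diameter, 200 mm high; leave it alone
- bowl: yellow bowl, 120 mm in diameter, 50 mm high; leave it alone
- hammer: hammer lying on the table; leave it alone
- driver: screwdriver lying on the table; leave it alone

How it is judged:
By the outcome, as a careful person would: the job done as asked, in the order asked, and still so for the second after the job is handed in, with the robot touching nothing.
Of pen1, pen2, pen3, pen4 only 2 to 4 are there at a start; the rules pass over those that are not, and their reading is None.
At some moment in a run one of lid may be knocked a few centimetres aside while the robot is not near it.
It also fails if it takes over 210 s, if anything falls off the work surface, if the arm or the gripper's body presses on something with over 40 N, if the wrist force passes 120 N, or if a joint passes its speed limit or range.

### The arm

A 7-joint arm with a two-finger parallel gripper is mounted at the origin on the work surface. World frame = base frame: x ahead of the robot, y to its left, z up, the work surface at z = 0. Lengths are in m, angles in rad, forces in N, time in s.
With the tool pointing down it reaches from about 0.4 to 0.85 m from the base axis. Payload 4.5 kg.
Tool frame: the origin (TCP) lies at the very end of the fingers, on their centre line; the grasp point (between the pads) lies manip.hold_point_z behind it (manip.hold_point_z is the distance from the TCP to the grasp point, in m); z points along the fingers, y is the line along which they close (so a half turn about z gives the same grasp; the last joint's range is limited). The gripper opens to 88 mm and grips with 3 to 60 N. Pads are 18 mm wide; open, the fingers measure 123 mm over their backs; the gripper's body (75 mm by 187 mm) begins 45 mm behind the grasp point.
Start: joints at [1.34, 0.689, -0.195, 1.565, 0.157, 0.902, -0.215], TCP at [0.164, -0.603, 0.239] pointing down, gripper open.
Joint ranges: [-3.01, 3.01], [-0.46, 2.08], [-1.47, 1.51], [0.13, 2.56], [-1, 4.14], [0.04, 2.09], [-2.66, 2.66]. Speed limits (rad/s): [2.57, 2.57, 3.14, 3.14, 3.14, 3.14, 3.14].

### API

Orientations are given as a unit quaternion [x, y, z, w].
In Python, from bench import manip gives the robot as it stands.
- The arm moves only by the shell command python3 -m inch 'ROWS' [FORCE]. ROWS is JSON, a list of rows, each an object with "rotation": the turn, a rotation vector about the tool's x, y, z in degrees, a list of three; "linear": the shift along the tool's x, y, z in cm, a list of three; "gripper": the closure, from -1 (fully open) to 1 (shut). A call has 1 to 10 rows; each row shifts and turns the commanded pose from where the row before left it, along the tool's axes as they then stand; what a row does not reach is not made up. A row lasts 1/8 s, in which the tool goes at most 62.5 mm and 10.7 degrees, less where a joint would pass 70% of its speed; a pose out of reach is approached as far as the arm can. A call with a gripper value outside its range is refused whole. The fingers move at their own pace and stop on an object; FORCE is the grip in N (left out, the last holds). Time passes only in rows, so rows that do not move let the fingers close. It gives the time, the measured TCP pose, the force, the opening and the grip force at its end, in the units of the state.
- manip.sense(): the state, without advancing time (a new reading comes with each control period).
- manip.get_image(name): name is "scene" or "top"; returns the picture (400x640x3 uint8, red, green, blue); there is no depth.
- manip.camera_params(name): a dict with "K" (3x3 intrinsics, pixels), "R" (3x3) and "t" (3): a world point X has camera coordinates R X + t. Camera axes: x right, y down, z forward; pixel columns grow to the right and rows downward; lengths in m; the calibration is good to about 2 mm. A picture is of the moment at which its call begins. camera_params takes no time and is no camera call.
- manip.job_done(): hands the job in; it is judged then, once.
The state is a dict: "time": time; "qpos": joint angles; "joint_velocities": joint speeds; "effort": joint torques, N m; "eef_pos": TCP position; "orientation": TCP orientation; "ft_force": force on the tool from outside, world axes, zero at the start; "torque": the same for the moment, N m; "gripper_width": finger opening in m; "grip_force": force on a finger pad.
Only numpy, scipy, OpenCV 4.12 (cv2) and the standard library are available. Lean on these libraries where they do the work, as an engineer would, in place of code of your own. Each camera call takes 0.05 s, during which the arm holds its last target. There are 200 camera calls.

## Working session

There is one attempt and no reset: what is moved stays moved. The work goes in short steps, Python scripts to look and compute and a shell command to move; the robot and the scene stay as the last step left them, time stands still between calls to the robot, and variables do not carry over. Pictures are saved under pics/ and viewed, at most 14 in all, crops included, and the job is handed in when it is done.

```bash
ls; mkdir -p pics
cat > h.py <<'E'
import numpy as np, cv2, json
from bench import manip
from scipy.spatial.transform import Rotation as Rn
def img(n,f=None):
    im=cv2.cvtColor(manip.get_image(n),cv2.COLOR_RGB2BGR)
    if f: cv2.imwrite('pics/'+f,im)
    return im
def ray(n,u,v,z):
    c=manip.camera_params(n);K,R,t=map(np.array,(c['K'],c['R'],c['t']))
    o=-R.T@t; d=R.T@np.linalg.inv(K)@[u,v,1]
    return o+d*(z-o[2])/d[2]
def proj(n,X):
    c=manip.camera_params(n);K,R,t=map(np.array,(c['K'],c['R'],c['t']))
    p=K@(R@np.array(X)+t); return p[:2]/p[2]
def tri(a,b):
    A=[];B=[]
    for n,(u,v) in (('top',a),('scene',b)):
        c=manip.camera_params(n);K,R,t=map(np.array,(c['K'],c['R'],c['t']))
        P=K@np.c_[R,t]
        for r in (u*P[2]-P[0],v*P[2]-P[1]): A.append(r[:3]/np.linalg.norm(r[:3]));B.append(-r[3]/np.linalg.norm(r[:3]))
    return np.linalg.lstsq(np.array(A),np.array(B),rcond=None)[0]
def delta(pos,yaw=None):
    """shift in tool axes (cm) and turn about tool z (deg) to get to TCP pos, tool y axis at world angle yaw (deg), tool down"""
    s=manip.sense();R=Rn.from_quat(s['orientation']);M=R.as_matrix()
    print('t',round(s['time'],2),'tcp',np.round(s['eef_pos'],4),'toolx',np.round(M[:,0],3),'z',np.round(M[:,2],3),'w',round(s['gripper_width'],4),'F',np.round(s['ft_force'],1))
    print('lin cm',np.round(M.T@(np.array(pos)-s['eef_pos'])*100,2))
    if yaw is not None:
        y=np.radians(yaw);ya=np.array([np.cos(y),np.sin(y),0]);z=np.array([0,0,-1.]);x=np.cross(ya,z)
        print('rotvec',np.round((R.inv()*Rn.from_matrix(np.c_[x,ya,z])).as_rotvec(degrees=True),2))
E
python3 - <<'E'
from h import *
img('top','t0.png');img('scene','s0.png')
print(manip.hold_point_z,manip.sense())
for n in('top','scene'):
    c=manip.camera_params(n);print(n,-np.array(c['R']).T@np.array(c['t']),c['K'])
E
```

```text
pics
0.0187 {'time': 0.1, 'qpos': array([ 1.33981306,  0.6898803 , -0.19454927,  1.56624884,  0.1573021 ,
        0.90251574, -0.21508485]), 'joint_velocities': array([-0.00031617, -0.00257264,  0.00080801, -0.00208551, -0.00103432,
       -0.000904  , -0.00039087]), 'effort': array([-3.17601007e-03, -5.28504789e+01, -1.27152253e+00, -1.53838402e+01,
       -5.25559508e-02,  1.91431252e-03,  5.50938307e-05]), 'eef_pos': array([ 0.16338262, -0.60266845,  0.238001  ]), 'orientation': array([ 9.91240997e-01,  1.32062856e-01, -1.63407007e-04, -8.13299942e-04]), 'ft_force': array([ 0.4466329 , -0.47964336, -1.17383165]), 'torque': array([-0.02327167, -0.02236142, -0.03942578]), 'grip_force': 0.0, 'gripper_width': 0.0882414115343541}
top [0.38819329 0.02977514 1.43426929] [[416.53506786   0.         318.65068921]
 [  0.         416.53506786 199.39214893]
 [  0.           0.           1.        ]]
scene [1.00225268 0.58498099 0.96248672] [[405.17217803   0.         315.99157469]
 [  0.         405.17217803 194.23337186]
 [  0.           0.           1.        ]]
```

View pics/t0.png

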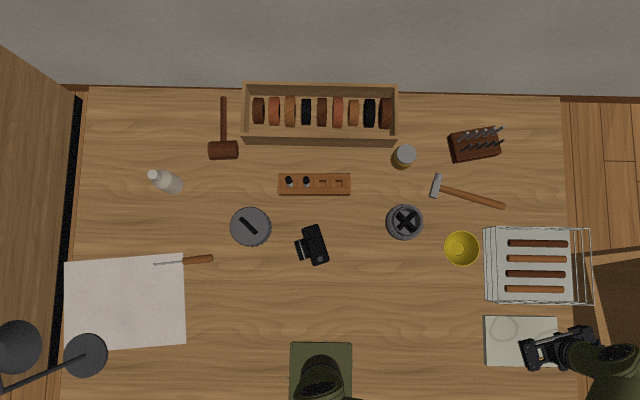

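View pics/s0.png

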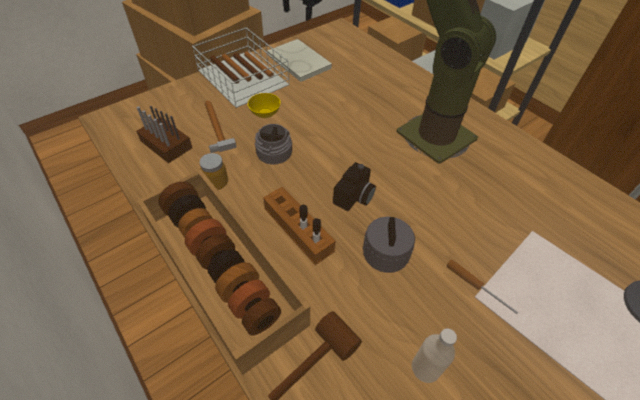

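The top view is +x up and +y left. The rack is at (314,184) with two pens in its two +y pockets, at (289,181) and (306,181). The lid is at (251,226), the canister at (404,222) and the camera at (312,245).

Run:
```python
from h import *
t=cv2.imread('pics/t0.png');s=cv2.imread('pics/s0.png')
def cr(i,x,y,w,h,k): return cv2.resize(i[y:y+h,x:x+w],None,fx=k,fy=k,interpolation=cv2.INTER_CUBIC)
a=cr(t,270,165,90,40,4.4);a=cv2.resize(a,(400,178));b=cr(t,226,201,50,50,4);c=cr(t,380,197,50,50,4)
top=np.vstack([a,np.hstack([b,c])])
d=cr(s,255,180,100,95,4)
top=cv2.copyMakeBorder(top,0,2,0,0,cv2.BORDER_CONSTANT)
cv2.imwrite('pics/c0.png',np.hstack([top,d]))
print(top.shape,d.shape)
# wooden rack mask / canister / lid gray masks
g=cv2.cvtColor(t,cv2.COLOR_BGR2HSV)
m=((g[...,1]<60)&(g[...,2]<150)).astype('uint8')
for nm,(x,y) in dict(lid=(226,201),can=(380,197)).items():
    mm=m[y:y+50,x:x+50];cs,_=cv2.findContours(mm,0,1);k=max(cs,key=cv2.contourArea)
    print(nm,cv2.minEnclosingCircle(k),cv2.contourArea(k),cv2.boundingRect(k))
```

```text
(380, 400, 3) (380, 400, 3)
lid ((24.352291107177734, 25.518674850463867), 20.654321670532227) 1225.5 (4, 6, 42, 40)
can ((24.382352828979492, 25.147058486938477), 19.012250900268555) 1018.5 (6, 7, 38, 36)
```

View pics/c0.png

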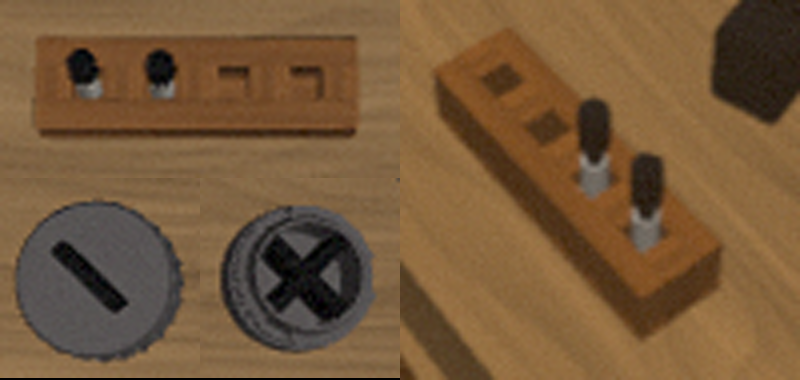

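The crop shows two pens (caps up) in the rack's +y pockets, at about (289,180) and (306,180). The lid bar runs from upper left to lower right, and the canister cross is turned about 45 deg in the image.

```bash
cat > meas.py <<'E'
from h import *
def bar(t):
    # lid by top view: disc contour + dark bar
    g=cv2.cvtColor(t,cv2.COLOR_BGR2GRAY)
    return g
E
python3 - <<'E'
from h import *
t=img('top');s=img('scene');hs=cv2.cvtColor(t,cv2.COLOR_BGR2HSV);g=hs[...,2]
print('hsv rack',hs[175,283],hs[190,300],'wood',hs[210,300],'lid',hs[235,240],'bar',hs[226,248],'cross',hs[222,405],'cap',hs[180,289])
ax=lambda p,q:np.degrees(np.arctan2(*(q-p)[1::-1]))
# rack
x,y,w,h=265,160,100,45
m=((hs[...,1]>150)&(hs[...,0]<12)).astype('uint8')[y:y+h,x:x+w]
m=cv2.morphologyEx(m,cv2.MORPH_CLOSE,np.ones((7,7)))
k=max(cv2.findContours(m,0,1)[0],key=cv2.contourArea);r=cv2.minAreaRect(k);b=cv2.boxPoints(r)+[x,y]
B=np.array([ray('top',*p,.055) for p in b]);print('rack',r,B.mean(0),[np.round(np.linalg.norm(B[i]-B[i-1]),3) for i in range(4)],[round(ax(B[i-1],B[i]),1) for i in range(4)])
def dark(n,x,y,w,h,z,th,i):
    gg=cv2.cvtColor(i,cv2.COLOR_BGR2HSV)[...,2][y:y+h,x:x+w]
    m=(gg<th).astype('uint8');k=max(cv2.findContours(m,0,1)[0],key=cv2.contourArea)
    k2=np.zeros_like(m);cv2.drawContours(k2,[k],-1,1,-1);k2&=m
    v,u=np.nonzero(k2);P=np.array([ray(n,a+x,c+y,z) for a,c in zip(u,v)])[:,:2]
    return P,np.array([u.mean()+x,v.mean()+y]),len(u),cv2.minAreaRect(k)
P,c,n,r=dark('top',236,212,28,28,.119,45,t)
e,V=np.linalg.eigh(np.cov(P.T));print('bar',P.mean(0),n,r,'ang',np.degrees(np.arctan2(V[1,1],V[0,1])),'len',np.sqrt(12*e))
P,c,n,r=dark('top',388,206,34,32,.082,40,t);q=P-P.mean(0);rr=np.hypot(*q.T);a=np.arctan2(q[:,1],q[:,0]);f=rr>.02
print('cross',P.mean(0),n,r,'ang',np.degrees(np.angle(np.sum(np.exp(4j*a[f]))))/4,'rmax',rr.max())
for n,X in (('rack',(-.0,0,0)),):pass
E
```

```text
hsv rack [ 14 173 118] [ 13 159 119] wood [ 17 126 132] lid [170  18  86] bar [60 41 25] cross [20 43 18] cap [83 73 28]
rack ((70.0, 34.0), (6.0, 0.0), 180.0) [ 0.58935881 -0.0377089   0.055     ] [np.float64(0.02), np.float64(0.0), np.float64(0.02), np.float64(0.0)] [np.float64(-88.8), np.float64(0.0), np.float64(91.2), np.float64(0.0)]
bar [0.47428517 0.23797777] 104 ((12.0, 13.0), (22.62741470336914, 4.242640495300293), 45.0) ang 48.23460315262987 len [0.01413849 0.07345369]
cross [ 0.50211104 -0.27548161] 326 ((19.881187438964844, 14.811881065368652), (23.084861755371094, 22.885854721069336), 84.2894058227539) ang -41.042248052028 rmax 0.04436136094386229
```

Run:
```python
from h import *
t=img('top');s=img('scene');hs=cv2.cvtColor(t,cv2.COLOR_BGR2HSV)
ax=lambda p,q:np.degrees(np.arctan2(*(q-p)[1::-1]))
x,y,w,h=265,165,100,36
m=((hs[...,1]>140)&(hs[...,0]<=16)|(hs[...,2]<60)).astype('uint8')[y:y+h,x:x+w]
m=cv2.morphologyEx(cv2.morphologyEx(m,cv2.MORPH_CLOSE,np.ones((7,7))),cv2.MORPH_OPEN,np.ones((5,5)))
k=max(cv2.findContours(m,0,1)[0],key=cv2.contourArea);r=cv2.minAreaRect(k);b=cv2.boxPoints(r)+[x,y]
B=np.array([ray('top',*p,.055) for p in b]);print('rack',r,B.mean(0),[np.round(np.linalg.norm(B[i]-B[i-1]),3) for i in range(4)],[round(ax(B[i-1],B[i]),1) for i in range(4)])
# caps, both views
for n,i,(x,y,w,h) in (('top',t,(276,170,80,20)),('scene',s,(290,200,40,50))):
    H=cv2.cvtColor(i,cv2.COLOR_BGR2HSV)[y:y+h,x:x+w]
    for nm,mm in (('cap',H[...,2]<52),('white',(H[...,1]<60)&(H[...,2]>75))):
        N,L,S,C=cv2.connectedComponentsWithStats(mm.astype('uint8'))
        for j in range(1,N):
            if S[j,4]>5: print(n,nm,S[j]+[x,y,0,0,0],np.round(C[j]+[x,y],1))
T=cv2.resize(t[195:248,378:432],None,fx=7,fy=7,interpolation=cv2.INTER_CUBIC);S=cv2.resize(s[115:168,246:300],None,fx=7,fy=7,interpolation=cv2.INTER_CUBIC)
cv2.imwrite('pics/c1.png',np.hstack([T,S]))
c=np.array([.502,-.276])
for n in('top','scene'):
    print(n,'cross ctr',proj(n,[*c,.082]),'rim ctr',proj(n,[*c,.084]))
```

```text
rack ((49.0, 19.0), (22.0, 72.0), 90.0) [0.62191255 0.03314608 0.055     ] [np.float64(0.075), np.float64(0.242), np.float64(0.075), np.float64(0.241)] [np.float64(1.8), np.float64(-88.8), np.float64(-179.5), np.float64(91.2)]
top cap [285 176   7   8  42] [288.1 179.6]
top cap [303 176   7   8  41] [305.6 179.8]
top white [287 183   6   4  17] [289.9 184.8]
top white [304 183   5   4  15] [306.2 184.9]
scene cap [300 205   7  15  80] [303.1 211.9]
scene cap [313 219   7  15  80] [316.2 225.8]
scene white [300 218   7  11  49] [303.2 223.3]
scene white [313 232   7  10  44] [315.8 236.8]
top cross ctr [408.0673686  220.84315638] rim ctr [408.20547825 220.79437961]
scene cross ctr [272.47505763 132.0206192 ] rim ctr [272.43258604 131.55127471]
```

View pics/c1.png

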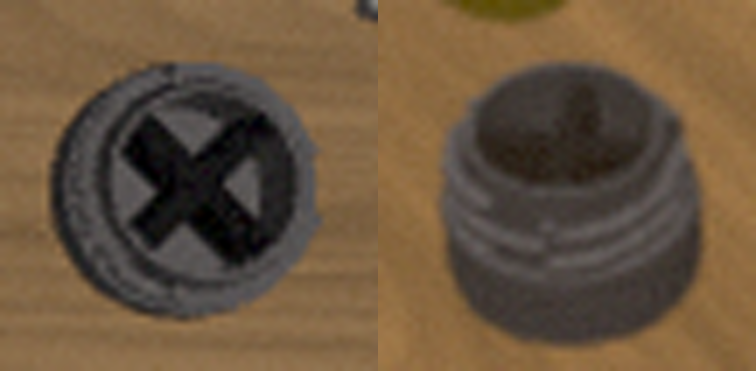

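The canister opening is centred at about (407.2,221.6) in top and (272.6,133.1) in scene. Its silhouette in top spans u 385.6..423.7 and v 203.9..240.3.

Run:
```python
from h import *
np.set_printoptions(precision=4,suppress=True)
print('can tri',tri((407.2,221.6),(272.6,133.1)),'top@.084',ray('top',407.2,221.6,.084),'scene@.084',ray('scene',272.6,133.1,.084))
print('left',ray('top',385.6,222,0)-[0,.0615,0],'right',ray('top',423.7,222,.043)+[0,.0615,0],'mid',ray('top',404,222.1,.03))
print('cross@.074',ray('top',378+197/7,195+188/7,.074))
for a,b in (((288.1,179.6),(316.2,225.8)),((305.6,179.8),(303.1,211.9))):
    print('cap',tri(a,b),ray('top',*a,.113),ray('scene',*b,.113))
for a in ((289.9,184.8),(306.2,184.9)):print('white',ray('top',*a,.08))
for i,y in enumerate((-.0825,-.0275,.0275,.0825)):
    p=np.array([.6205,.0331,.055])+[0,y,0];print(i,p,proj('top',p))
t=img('top');s=img('scene')
# lid silhouette in top
m=cv2.cvtColor(t,cv2.COLOR_BGR2HSV);m=((m[...,1]<70)&(m[...,2]<150)).astype('uint8')[195:255,220:280]
k=max(cv2.findContours(m,0,1)[0],key=cv2.contourArea);x,y,w,h=cv2.boundingRect(k);x+=220;y+=195
print('lid box',x,y,w,h,'L',ray('top',x-.5,226,.084)-[0,.0635,0],'R',ray('top',x+w-.5,226,0)+[0,.0635,0],'vmid',ray('top',250,y+h/2-.5,.06))
delta([.6,.06,.2],0)
```

```text
can tri [ 0.5009 -0.2752  0.0771] top@.084 [ 0.4993 -0.2727  0.084 ] scene@.084 [ 0.5057 -0.2695  0.084 ]
left [ 0.5033 -0.2782  0.    ] right [ 0.5025 -0.2759  0.043 ] mid [ 0.5018 -0.2739  0.03  ]
cross@.074 [ 0.4992 -0.2715  0.074 ]
cap [0.6256 0.1165 0.1092] [0.6245 0.1167 0.113 ] [0.6277 0.1182 0.113 ]
cap [0.6261 0.0602 0.1092] [0.6251 0.0604 0.113 ] [0.6281 0.0622 0.113 ]
white [0.6132 0.1125 0.08  ]
white [0.614  0.0588 0.08  ]
0 [ 0.6205 -0.0494  0.055 ] [338.6116 184.8942]
1 [0.6205 0.0056 0.055 ] [322.2356 184.5495]
2 [0.6205 0.0606 0.055 ] [305.8474 184.2046]
3 [0.6205 0.1156 0.055 ] [289.447  183.8595]
lid box 230 207 42 40 L [0.4734 0.2401 0.084 ] R [0.4816 0.24   0.    ] vmid [0.4746 0.241  0.06  ]
t 0.4 tcp [ 0.1636 -0.6031  0.2386] toolx [ 0.965  0.262 -0.   ] z [-0.  0. -1.] w 0.0881 F [-0.2  0.5  0.8]
lin cm [ 59.48 -52.58   3.87]
rotvec [ -0.01  -0.01 -74.83]
```

```bash
python3 -m inch '[{"linear":[6.2,0,0],"rotation":[0,0,-5.7],"gripper":1},{"linear":[6.2,0,0],"rotation":[0,0,-5.7],"gripper":1},{"linear":[6.2,0,0],"rotation":[0,0,-5.7],"gripper":1},{"linear":[6.2,0,0],"rotation":[0,0,-5.7],"gripper":1},{"linear":[6.2,0,0],"rotation":[0,0,-5.7],"gripper":1},{"linear":[6.2,0,0],"rotation":[0,0,-5.7],"gripper":1},{"linear":[6.2,0,0],"rotation":[0,0,-5.7],"gripper":1},{"linear":[6.2,0,0],"rotation":[0,0,-5.7],"gripper":1},{"linear":[6.2,0,0],"rotation":[0,0,-5.7],"gripper":1},{"linear":[6.2,0,0],"rotation":[0,0,-5.7],"gripper":1}]' 20; python3 -c "
from h import *
delta([.625,.061,.2],0)"
```

```text
time: 1.65
eef_pos: [0.6149, -0.2127, 0.2387]
orientation: [0.807, 0.59, 0.0, 0.0]
ft_force: [0.5, -1.2, 0.1]
gripper_width: 0.0005
grip_force: 0.0
t 1.65 tcp [ 0.6149 -0.2127  0.2387] toolx [ 0.303  0.953 -0.   ] z [ 0.001 -0.    -1.   ] w 0.0005 F [ 0.5 -1.2  0.1]
lin cm [26.38 -7.35  3.86]
rotvec [  0.04   0.02 -17.66]
```

```bash
python3 -m inch '[{"linear":[0,0,0],"rotation":[0,0,-8.8],"gripper":1},{"linear":[0,0,0],"rotation":[0,0,-8.8],"gripper":1},{"linear":[5.5,0.2,1],"rotation":[0,0,0],"gripper":1},{"linear":[5.5,0.2,1],"rotation":[0,0,0],"gripper":1},{"linear":[5.5,0.2,1],"rotation":[0,0,0],"gripper":1},{"linear":[5.5,0.2,1],"rotation":[0,0,0],"gripper":1},{"linear":[5.4,0.2,1],"rotation":[0,0,0],"gripper":1},{"linear":[0,0,3],"rotation":[0,0,0],"gripper":1},{"linear":[0,0,0],"rotation":[0,0,0],"gripper":1}]' 20; python3 -c "
from h import *
delta([.625,.061,.114],0);t=img('top');s=img('scene')
a=cv2.resize(t[150:210,265:365],None,fx=4,fy=4);b=cv2.resize(s[160:260,255:345],(360,400));cv2.imwrite('pics/c2.png',np.hstack([cv2.copyMakeBorder(a,0,160,0,0,0),b]))"
```

```text
time: 2.78
eef_pos: [0.6233, 0.0594, 0.1568]
orientation: [0.708, 0.706, -0.002, -0.001]
ft_force: [0.1, 0.2, 0.8]
gripper_width: 0.0004
grip_force: 0.0
t 2.77 tcp [0.6233 0.0594 0.1568] toolx [ 0.003  1.    -0.002] z [-0.005 -0.002 -1.   ] w 0.0004 F [0.1 0.2 0.8]
lin cm [0.17 0.19 4.28]
rotvec [-0.27  0.1  -0.16]
```

View pics/c2.png

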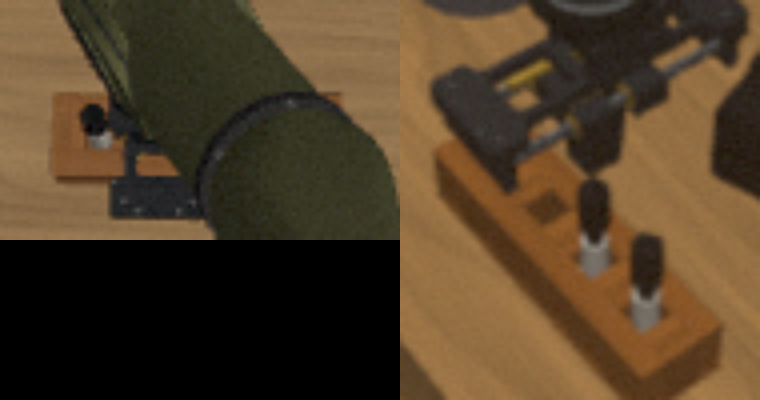

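The scene crop shows the closed fingertips right above the inner pen's cap at crop (595,175). I'll push down, watching the force.

```bash
python3 -m inch '[{"linear":[0.1,0.1,1.5],"rotation":[0,0,0],"gripper":1},{"linear":[0,0,0.8],"rotation":[0,0,0],"gripper":1},{"linear":[0,0,0.5],"rotation":[0,0,0],"gripper":1},{"linear":[0,0,0.4],"rotation":[0,0,0],"gripper":1},{"linear":[0,0,0.4],"rotation":[0,0,0],"gripper":1},{"linear":[0,0,0],"rotation":[0,0,0],"gripper":1}]' 20;  python3 -m inch '[{"linear":[0,0,0.3],"rotation":[0,0,0],"gripper":1},{"linear":[0,0,0.3],"rotation":[0,0,0],"gripper":1},{"linear":[0,0,0],"rotation":[0,0,0],"gripper":1}]'
```

```text
time: 3.62
eef_pos: [0.6262, 0.0608, 0.1228]
orientation: [0.708, 0.706, 0.0, 0.0]
ft_force: [-0.0, 0.2, 0.3]
gripper_width: 0.0006
grip_force: 0.0
time: 4.0
eef_pos: [0.626, 0.0607, 0.1166]
orientation: [0.708, 0.706, -0.0, 0.0]
ft_force: [-0.8, 0.6, 2.2]
gripper_width: 0.0004
grip_force: 1.2
```

```bash
python3 -m inch '[{"linear":[0,0,0.2],"rotation":[0,0,0],"gripper":1},{"linear":[0,0,0],"rotation":[0,0,0],"gripper":1}]' ;  python3 -m inch '[{"linear":[0,0,0.1],"rotation":[0,0,0],"gripper":1},{"linear":[0,0,0],"rotation":[0,0,0],"gripper":1}]';python3 -m inch '[{"linear":[0,0,-5],"rotation":[0,0,0],"gripper":1},{"linear":[5.6,0,0],"rotation":[0,0,0],"gripper":1},{"linear":[0,0,0],"rotation":[0,0,0],"gripper":1}]'; python3 -c "
from h import *
delta([.625,.116,.122],0);s=img('scene')
b=cv2.resize(s[160:260,255:345],None,fx=4,fy=4);cv2.imwrite('pics/c3.png',b)"
```

```text
time: 4.25
eef_pos: [0.6273, 0.0612, 0.1165]
orientation: [0.709, 0.706, 0.001, 0.001]
ft_force: [-1.5, -1.2, 11.8]
gripper_width: 0.0007
grip_force: 6.0
time: 4.5
eef_pos: [0.628, 0.0614, 0.1165]
orientation: [0.709, 0.706, 0.002, 0.002]
ft_force: [-2.2, -0.6, 16.7]
gripper_width: 0.0005
grip_force: 8.3
time: 4.88
eef_pos: [0.6254, 0.1239, 0.1645]
orientation: [0.706, 0.708, 0.002, -0.002]
ft_force: [-0.2, 0.2, -1.2]
gripper_width: 0.0006
grip_force: 0.0
t 4.88 tcp [0.6254 0.1239 0.1645] toolx [-0.004  1.     0.006] z [ 0.001  0.006 -1.   ] w 0.0006 F [-0.2  0.2 -1.2]
lin cm [-0.81 -0.05  4.24]
rotvec [ 0.05 -0.34  0.23]
```

View pics/c3.png

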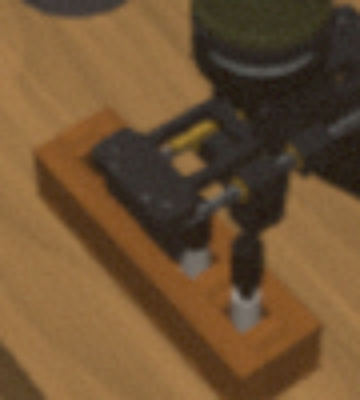

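The hard stop at z 0.1165 means the first cap is home. In the crop the tips hang above pen 2 (crop 245,225). Same push for the second pen.

```bash
python3 -m inch '[{"linear":[0,0,1],"rotation":[0,0,0],"gripper":1},{"linear":[0,0,1.2],"rotation":[0,0,0],"gripper":1},{"linear":[0,0,1.0],"rotation":[0,0,0],"gripper":1},{"linear":[0,0,0.5],"rotation":[0,0,0],"gripper":1},{"linear":[0,0,0.5],"rotation":[0,0,0],"gripper":1},{"linear":[0,0,0],"rotation":[0,0,0],"gripper":1}]';  python3 -m inch '[{"linear":[0,0,0.4],"rotation":[0,0,0],"gripper":1},{"linear":[0,0,0.3],"rotation":[0,0,0],"gripper":1},{"linear":[0,0,0.3],"rotation":[0,0,0],"gripper":1},{"linear":[0,0,0],"rotation":[0,0,0],"gripper":1}]'
```

```text
time: 5.68
eef_pos: [0.6263, 0.1167, 0.1217]
orientation: [0.709, 0.706, 0.0, 0.0]
ft_force: [-0.5, 0.6, -1.0]
gripper_width: 0.0003
grip_force: 0.0
time: 6.18
eef_pos: [0.6298, 0.1184, 0.1164]
orientation: [0.709, 0.706, 0.004, 0.002]
ft_force: [-1.0, -1.2, 24.2]
gripper_width: 0.0006
grip_force: 12.2
```

```bash
python3 -m inch '[{"linear":[0,0,-3.5],"rotation":[0,0,0],"gripper":1},{"linear":[0,0,0],"rotation":[0,0,0],"gripper":0},{"linear":[0,0,0],"rotation":[0,0,0],"gripper":0},{"linear":[0,0,0],"rotation":[0,0,0],"gripper":0}]';  python3 -c "
from h import *
delta([.625,.1165,.089],0);t=img('top');s=img('scene')
for n,i,(x,y,w,h) in (('top',t,(276,170,80,20)),('scene',s,(290,200,40,50))):
    H=cv2.cvtColor(i,cv2.COLOR_BGR2HSV)[y:y+h,x:x+w]
    for nm,mm in (('cap',H[...,2]<52),('white',(H[...,1]<60)&(H[...,2]>75))):
        N,L,S,C=cv2.connectedComponentsWithStats(mm.astype('uint8'))
        for j in range(1,N):
            if S[j,4]>8: print(n,nm,S[j]+[x,y,0,0,0],np.round(C[j]+[x,y],1))
"
```

```text
time: 6.68
eef_pos: [0.6253, 0.1163, 0.1454]
orientation: [0.708, 0.706, -0.001, -0.001]
ft_force: [0.1, 0.3, -0.3]
gripper_width: 0.0286
grip_force: 0.0
t 6.67 tcp [0.6253 0.1163 0.1454] toolx [ 0.004  1.    -0.001] z [-0.002 -0.001 -1.   ] w 0.0286 F [ 0.1  0.3 -0.3]
lin cm [ 0.02 -0.02  5.64]
rotvec [-0.13  0.05 -0.22]
top cap [276 170  57  20 804] [298.2 179.1]
scene cap [290 200  35  36 373] [307.1 216.1]
scene cap [321 203   9  12  70] [324.8 209.1]
scene white [301 222   6   7  35] [303.3 224.5]
scene white [313 236   7   6  29] [315.8 238.5]
```

```bash
python3 -m inch '[{"linear":[0,0,0],"rotation":[0,0,0],"gripper":-0.2},{"linear":[0,0,0],"rotation":[0,0,0],"gripper":-0.2},{"linear":[0,0,2],"rotation":[0,0,0],"gripper":-0.2},{"linear":[0,0,2],"rotation":[0,0,0],"gripper":-0.2},{"linear":[0,0,1.6],"rotation":[0,0,0],"gripper":-0.2},{"linear":[0,0,0],"rotation":[0,0,0],"gripper":-0.2},{"linear":[0,0,0],"rotation":[0,0,0],"gripper":1},{"linear":[0,0,0],"rotation":[0,0,0],"gripper":1},{"linear":[0,0,0],"rotation":[0,0,0],"gripper":1},{"linear":[0,0,0],"rotation":[0,0,0],"gripper":1}]' 20; python3 -m inch '[{"linear":[0,0,-1],"rotation":[0,0,0],"gripper":1},{"linear":[0,0,-4],"rotation":[0,0,0],"gripper":1},{"linear":[0,0,-5],"rotation":[0,0,0],"gripper":1},{"linear":[0,0,0],"rotation":[0,0,0],"gripper":1}]';python3 -c "
from h import *
delta([.5,-.275,.22],0)"
```

```text
time: 8.02
eef_pos: [0.6265, 0.1168, 0.0912]
orientation: [0.709, 0.706, 0.0, 0.0]
ft_force: [-0.2, 0.4, 1.8]
gripper_width: 0.0215
grip_force: 20.0
time: 8.52
eef_pos: [0.6289, 0.1179, 0.1955]
orientation: [0.709, 0.706, 0.004, 0.002]
ft_force: [-0.3, 0.8, -1.2]
gripper_width: 0.0214
grip_force: 20.0
t 8.53 tcp [0.6289 0.1179 0.1955] toolx [0.004 1.    0.003] z [ 0.009  0.003 -1.   ] w 0.0214 F [-0.3  0.8 -1.2]
lin cm [-39.34 -12.7   -2.67]
rotvec [ 0.5  -0.16 -0.25]
```

Run:
```python
from h import *
np.set_printoptions(linewidth=220)
T=np.mean([img('top').astype(float) for _ in range(4)],0);S=np.mean([img('scene').astype(float) for _ in range(4)],0)
np.savez('avg.npz',T=T,S=S)
g=T.mean(2);sat=T[...,2]-T[...,0]
print('cols',380,'..',428);
for v in (214,218,222,226,230):print(v,g[v,380:429].astype(int))
print('satrow222',sat[222,380:429].astype(int))
print('satcol404',sat[198:246,404].astype(int),'from198')
f=lambda i,x,y,w,h,k:cv2.resize(np.clip((i[y:y+h,x:x+w]-15)*1.9,0,255).astype('uint8'),None,fx=k,fy=k,interpolation=cv2.INTER_CUBIC)
cv2.imwrite('pics/c4.png',np.hstack([f(T,380,199,48,48,8),f(S,248,117,48,48,8)]))
```

```text
cols 380 .. 428
214 [106 107 106 107 108 109  92  45  44  72  77  87  78  44  37  80  40  12  12  18  23  16  29  86  92  91  92  91  60  12   5  21  21  19  24  18  29  34  57  83  90  91 103 106 106 106 106 106 105]
218 [112 115 112 114 117  69  36  54  61  71  86  78  45  39  86  96  51  18   3  10   9  17  23  15  19  26  20  16  20  25  21  17  57  92  72  41  37  35  35  37  72  82  94 111 111 111 110 110 111]
222 [111 110 109 110 117  52  31  70  65  60  84  70  42  37  88  93  91  91  94  96  37   5   7  17  21  20  17  20  22  15  32  87  92  90  93  47  37  38  36  34  61  86  89 108 108 108 108 109 108]
226 [101 101 100 101 104  76  40  36  80  64  63  83  87  51  42  89  59  17   3  12  17  17  24  27  26   8   3   4   7  15  19  18  23  21  35  35  41  36  35  64  85  91  92  90  95  98  97  98  96]
230 [104 104 102 104 102 103 107  56  34  50  88  67  57  82  87  67  46  65  76  49  60  90  92  90  89  91  94  77  35   6   7   8   9  11  15  26  63  90  85  91  92  95 104 106 106 106 105 106 108]
satrow222 [64 65 65 65 68 24  0  4  4  3  4  2  0  4  5  3  5  5  5  5  3  0  0 -2  0 -4 -3  2  0  1  3  4  4  3  4  2  2  2  1  1  3  4 -1 61 66 65 64 64 64]
satcol404 [63 62 64 64 65 63  0  5  3  3  2  3  3  4  5  5  3  4  1 -1  1 -1  2  0  0  2 -1  3  2  4  4  4  3  3  4  4  3  3  3  5  3  2 27 70 66 61 63 64] from198
```

View pics/c4.png

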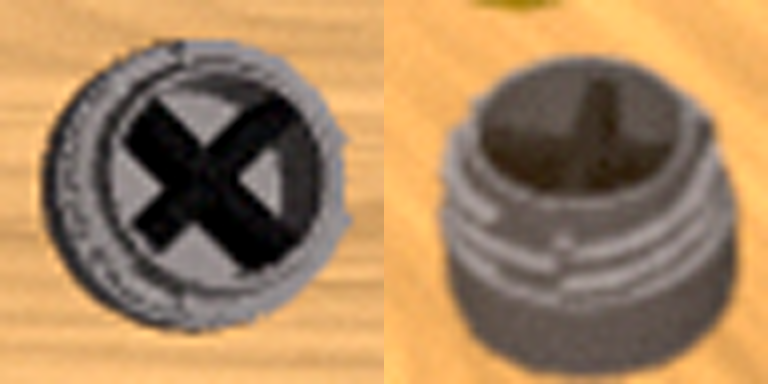

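The left crop shows the opening at u 393.1..419.6 and the body at u 384.9..422.6, v 203.5..240.1. The cross walls meet near (206,182) in the crop, which is (405.7,221.7).

Run:
```python
from h import *
np.set_printoptions(precision=4,suppress=True)
print('open',ray('top',406.35,221.8,.084),'L',ray('top',384.87,222,0)-[0,.0615,0],'R',ray('top',422.55,222,.043)+[0,.0615,0],'v',ray('top',404,221.8,.03))
T=np.load('avg.npz')['T'];g=T.mean(2)
# arm ends: cross arm axis: centroid of dark at rings about the centre
for z in (.074,.082): print('crossctr',z,ray('top',405.7,221.7,z))
# scene: opening centre
S=np.load('avg.npz')['S']
print('scene open',ray('scene',248+(585-384)/8-.44,117+125/8-.44,.084)-[.003,.0017,0])
# angle of cross: edges by line fit of upper-left arm (crop px /8)
a=ray('top',380+145/8,199+118/8,.08);b=ray('top',380+268/8,199+250/8,.08);c=ray('top',380+150/8,199+235/8,.08);d=ray('top',380+280/8,199+112/8,.08)
for p,q in((a,b),(c,d)):print(np.degrees(np.arctan2(q[1]-p[1],q[0]-p[0])),(p+q)/2)
delta([.503,-.275,.22],0)
```

```text
open [ 0.4986 -0.2699  0.084 ] L [ 0.5033 -0.2757  0.    ] R [ 0.5024 -0.272   0.043 ] v [ 0.5029 -0.2739  0.03  ]
crossctr 0.074 [ 0.4997 -0.27    0.074 ]
crossctr 0.082 [ 0.499  -0.2682  0.082 ]
scene open [ 0.5    -0.2747  0.084 ]
-136.7096554802925 [ 0.4983 -0.269   0.08  ]
-46.209986558044655 [ 0.5027 -0.2726  0.08  ]
t 8.93 tcp [0.6256 0.1165 0.1896] toolx [ 0.004  1.    -0.001] z [-0.002 -0.001 -1.   ] w 0.021 F [ 0.4 -0.4 -1.3]
lin cm [-39.2  -12.11  -2.99]
rotvec [-0.12  0.04 -0.22]
```

```bash
python3 -m inch '[{"linear":[0,0,-1.5],"rotation":[0,0,0],"gripper":1},{"linear":[-5.15,-1.78,0],"rotation":[0,0,0],"gripper":1},{"linear":[-5.15,-1.78,0],"rotation":[0,0,0],"gripper":1},{"linear":[-5.15,-1.78,0],"rotation":[0,0,0],"gripper":1},{"linear":[-5.15,-1.78,0],"rotation":[0,0,0],"gripper":1},{"linear":[-5.15,-1.78,0],"rotation":[0,0,0],"gripper":1},{"linear":[-5.15,-1.78,0],"rotation":[0,0,0],"gripper":1},{"linear":[-5.15,-1.78,0],"rotation":[0,0,0],"gripper":1},{"linear":[0,0,0],"rotation":[0,0,0],"gripper":1},{"linear":[0,0,0],"rotation":[0,0,0],"gripper":1}]';  python3 -c "
from h import *
delta([.501,-.244,.18],0);t=img('top');s=img('scene')
f=lambda i,x,y,w,h,k:cv2.resize(np.clip((i[y:y+h,x:x+w].astype(float)-15)*1.9,0,255).astype('uint8'),None,fx=k,fy=k,interpolation=cv2.INTER_CUBIC)
cv2.imwrite('pics/c5.png',np.hstack([f(t,380,187,60,60,6),f(s,240,95,60,60,6)]))
p=manip.sense()['eef_pos'];print(proj('scene',p-[0,0,.0852]))"
```

```text
time: 10.18
eef_pos: [0.5008, -0.2428, 0.2065]
orientation: [0.709, 0.706, 0.001, 0.0]
ft_force: [-0.5, 0.9, -0.8]
gripper_width: 0.0213
grip_force: 20.0
t 10.18 tcp [ 0.5008 -0.2428  0.2065] toolx [0.004 1.    0.   ] z [ 0.002  0.    -1.   ] w 0.0213 F [-0.5  0.9 -0.8]
lin cm [-0.12  0.01  2.65]
rotvec [ 0.09 -0.02 -0.23]
[277.97900509 128.39677859]
```

View pics/c5.png

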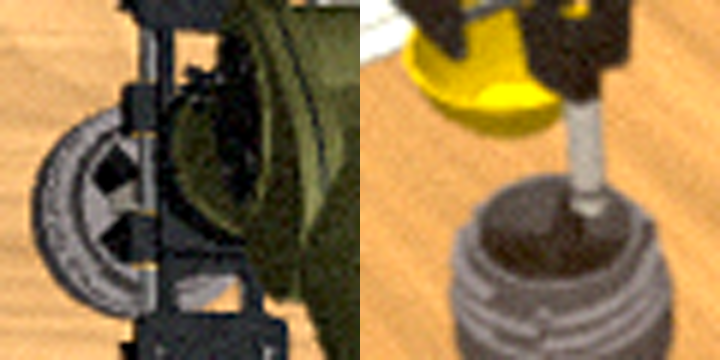

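The scene crop shows the pen foot at (278.3,130.3), as predicted, over the +y well of the canister. Lowering it.

```bash
python3 -m inch '[{"linear":[0,0,2],"rotation":[0,0,0],"gripper":1},{"linear":[0,0,1.5],"rotation":[0,0,0],"gripper":1},{"linear":[0,0,1],"rotation":[0,0,0],"gripper":1},{"linear":[0,0,0.5],"rotation":[0,0,0],"gripper":1},{"linear":[0,0,0],"rotation":[0,0,0],"gripper":1}]'; python3 -m inch '[{"linear":[0,0,1.5],"rotation":[0,0,0],"gripper":1},{"linear":[0,0,1],"rotation":[0,0,0],"gripper":1},{"linear":[0,0,0],"rotation":[0,0,0],"gripper":1}]'
```

```text
time: 10.9
eef_pos: [0.5002, -0.2432, 0.1556]
orientation: [0.708, 0.706, -0.0, -0.0]
ft_force: [-1.0, 0.2, -0.4]
gripper_width: 0.0214
grip_force: 20.0
time: 11.28
eef_pos: [0.4994, -0.2431, 0.1296]
orientation: [0.708, 0.706, -0.001, -0.001]
ft_force: [-1.0, -0.5, 0.8]
gripper_width: 0.0212
grip_force: 20.0
```

```bash
python3 -m inch '[{"linear":[0,0,1.5],"rotation":[0,0,0],"gripper":1},{"linear":[0,0,1.2],"rotation":[0,0,0],"gripper":1},{"linear":[0,0,0.7],"rotation":[0,0,0],"gripper":1},{"linear":[0,0,0],"rotation":[0,0,0],"gripper":1},{"linear":[0,0,0],"rotation":[0,0,0],"gripper":1}]'
```

```text
time: 11.9
eef_pos: [0.5004, -0.2434, 0.0969]
orientation: [0.708, 0.706, 0.0, 0.0]
ft_force: [0.7, -0.3, -1.3]
gripper_width: 0.0214
grip_force: 20.0
```

```bash
python3 -m inch '[{"linear":[0,0,0.3],"rotation":[0,0,0],"gripper":1},{"linear":[0,0,0],"rotation":[0,0,0],"gripper":1},{"linear":[0,0,0],"rotation":[0,0,0],"gripper":0},{"linear":[0,0,0],"rotation":[0,0,0],"gripper":0},{"linear":[0,0,0],"rotation":[0,0,0],"gripper":0},{"linear":[0,0,0],"rotation":[0,0,0],"gripper":0},{"linear":[0,0,-2],"rotation":[0,0,0],"gripper":0},{"linear":[0,0,-5],"rotation":[0,0,0],"gripper":0},{"linear":[0,0,0],"rotation":[0,0,0],"gripper":0}]';  python3 -c "
from h import *
delta([.6256,.0607,.15],0);t=img('top');s=img('scene')
f=lambda i,x,y,w,h,k:cv2.resize(np.clip((i[y:y+h,x:x+w].astype(float)-15)*1.9,0,255).astype('uint8'),None,fx=k,fy=k,interpolation=cv2.INTER_CUBIC)
cv2.imwrite('pics/c6.png',f(s,240,95,60,60,6))"
```

```text
time: 13.02
eef_pos: [0.5025, -0.2438, 0.1669]
orientation: [0.709, 0.706, 0.002, 0.003]
ft_force: [-0.4, 0.1, -0.3]
gripper_width: 0.0439
grip_force: 0.0
t 13.03 tcp [ 0.5025 -0.2438  0.1669] toolx [ 0.004  1.    -0.002] z [ 0.007 -0.002 -1.   ] w 0.0439 F [-0.4  0.1 -0.3]
lin cm [30.51 12.16  1.7 ]
rotvec [ 0.39  0.12 -0.24]
```

View pics/c6.png

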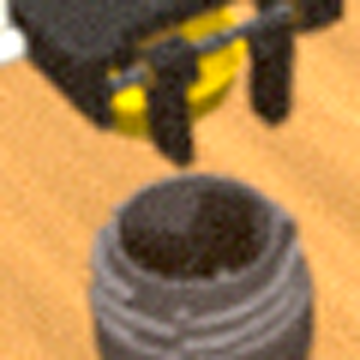

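I can't see the pen above the rim in this crop, only the two fingers at (175,150) and (270,110). I need a better view.

```bash
python3 -m inch '[{"linear":[5,0,-2],"rotation":[0,0,0],"gripper":0},{"linear":[5,0,0],"rotation":[0,0,0],"gripper":0},{"linear":[5,0,0],"rotation":[0,0,0],"gripper":0},{"linear":[5,0,0],"rotation":[0,0,0],"gripper":0},{"linear":[0,0,0],"rotation":[0,0,0],"gripper":0}]';  python3 -c "
from h import *
print(proj('scene',[.5,-.243,.118]),proj('top',[.5,-.243,.118]))
T=np.mean([img('top').astype(float) for _ in range(4)],0);S=np.mean([img('scene').astype(float) for _ in range(4)],0)
np.savez('avg2.npz',T=T,S=S)
f=lambda i,x,y,w,h,k:cv2.resize(np.clip((i[y:y+h,x:x+w].astype(float)-15)*1.9,0,255).astype('uint8'),None,fx=k,fy=k,interpolation=cv2.INTER_CUBIC)
cv2.imwrite('pics/c7.png',np.hstack([f(T,375,192,60,60,6),f(S,240,95,60,60,6)]))"
```

```text
time: 13.75
eef_pos: [0.5004, -0.0382, 0.1829]
orientation: [0.705, 0.709, 0.0, -0.001]
ft_force: [0.7, -0.2, -0.2]
gripper_width: 0.0439
grip_force: 0.0
[278.10154275 128.75068127] [400.25024668 220.36104376]
```

View pics/c7.png

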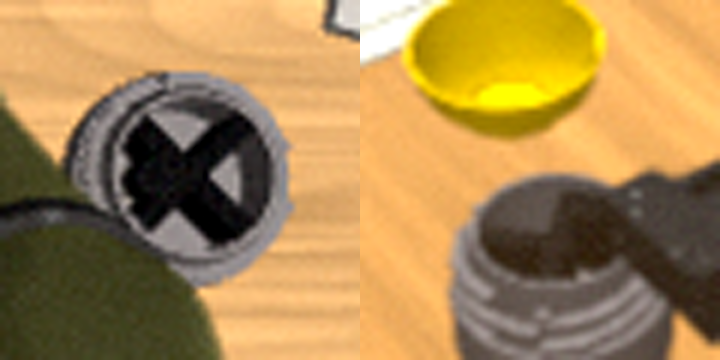

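The top crop shows the cap disc at (400.8,220.7), where a pen standing in the +y well should be. Next the second pen.

```bash
python3 -m inch '[{"linear":[3.3,4.2,0],"rotation":[0,0,0],"gripper":-0.2},{"linear":[3.3,4.2,1],"rotation":[0,0,0],"gripper":-0.2},{"linear":[3.3,4.1,2],"rotation":[0,0,0],"gripper":-0.2},{"linear":[0,0,0],"rotation":[0,0,0],"gripper":-0.2},{"linear":[0,0,0],"rotation":[0,0,0],"gripper":-0.2},{"linear":[0,0,0],"rotation":[0,0,0],"gripper":-0.2}]';  python3 -c "
from h import *
delta([.6256,.0607,.091],0)"
```

```text
time: 14.9
eef_pos: [0.6257, 0.0532, 0.1541]
orientation: [0.709, 0.705, -0.001, 0.0]
ft_force: [-0.1, -0.6, 0.9]
gripper_width: 0.0527
grip_force: 0.0
t 14.9 tcp [0.6257 0.0532 0.1541] toolx [ 0.006  1.    -0.001] z [-0.    -0.001 -1.   ] w 0.0527 F [-0.1 -0.6  0.9]
lin cm [ 0.76 -0.01  6.31]
rotvec [-0.02  0.08 -0.34]
```

```bash
python3 -m inch '[{"linear":[0.75,0,0],"rotation":[0,0,-0.3],"gripper":-0.2},{"linear":[0,0,2.1],"rotation":[0,0,0],"gripper":-0.2},{"linear":[0,0,2.1],"rotation":[0,0,0],"gripper":-0.2},{"linear":[0,0,2.1],"rotation":[0,0,0],"gripper":-0.2},{"linear":[0,0,0],"rotation":[0,0,0],"gripper":-0.2},{"linear":[0,0,0],"rotation":[0,0,0],"gripper":1},{"linear":[0,0,0],"rotation":[0,0,0],"gripper":1},{"linear":[0,0,0],"rotation":[0,0,0],"gripper":1},{"linear":[0,0,0],"rotation":[0,0,0],"gripper":1},{"linear":[0,0,0],"rotation":[0,0,0],"gripper":1}]' 20; python3 -m inch '[{"linear":[0,0,-1],"rotation":[0,0,0],"gripper":1},{"linear":[0,0,-4],"rotation":[0,0,0],"gripper":1},{"linear":[0,0,-5],"rotation":[0,0,0],"gripper":1},{"linear":[0,0,-1.5],"rotation":[0,0,0],"gripper":1},{"linear":[0,0,0],"rotation":[0,0,0],"gripper":1},{"linear":[0,0,0],"rotation":[0,0,0],"gripper":1}]';python3 -c "
from h import *
delta([.5005,-.300,.205],0)"
```

```text
time: 16.15
eef_pos: [0.6268, 0.0628, 0.0913]
orientation: [0.707, 0.708, 0.0, 0.0]
ft_force: [-0.8, -0.1, 3.8]
gripper_width: 0.0214
grip_force: 20.0
time: 16.9
eef_pos: [0.6251, 0.0621, 0.2039]
orientation: [0.707, 0.708, -0.002, -0.001]
ft_force: [1.2, -0.2, -1.3]
gripper_width: 0.0212
grip_force: 20.0
t 16.9 tcp [0.6251 0.0621 0.2039] toolx [-0.001  1.    -0.001] z [-0.003 -0.001 -1.   ] w 0.0212 F [ 1.2 -0.2 -1.3]
lin cm [-3.620e+01 -1.251e+01 -3.000e-02]
rotvec [-0.19  0.06  0.08]
```

```bash
python3 -m inch '[{"linear":[0,0,-2.5],"rotation":[0,0,0],"gripper":1},{"linear":[-5.16,-1.78,0],"rotation":[0,0,0],"gripper":1},{"linear":[-5.16,-1.78,0],"rotation":[0,0,0],"gripper":1},{"linear":[-5.16,-1.78,0],"rotation":[0,0,0],"gripper":1},{"linear":[-5.16,-1.78,0],"rotation":[0,0,0],"gripper":1},{"linear":[-5.16,-1.78,0],"rotation":[0,0,0],"gripper":1},{"linear":[-5.16,-1.78,0],"rotation":[0,0,0],"gripper":1},{"linear":[-5.16,-1.78,0],"rotation":[0,0,0],"gripper":1},{"linear":[0,0,0],"rotation":[0,0,0],"gripper":1},{"linear":[0,0,0],"rotation":[0,0,0],"gripper":1}]';  python3 -c "
from h import *
delta([.5005,-.299,.0965],0)"
```

```text
time: 18.15
eef_pos: [0.5018, -0.2977, 0.2294]
orientation: [0.707, 0.708, 0.0, -0.001]
ft_force: [-0.4, 0.3, -0.9]
gripper_width: 0.0211
grip_force: 20.0
t 18.15 tcp [ 0.5018 -0.2977  0.2294] toolx [-0.002  1.     0.002] z [-0.002  0.002 -1.   ] w 0.0211 F [-0.4  0.3 -0.9]
lin cm [-0.15 -0.1  13.29]
rotvec [-0.1  -0.12  0.09]
```

```bash
python3 -m inch '[{"linear":[-0.1,-0.1,3],"rotation":[0,0,0],"gripper":1},{"linear":[0,0,2],"rotation":[0,0,0],"gripper":1},{"linear":[0,0,1],"rotation":[0,0,0],"gripper":1},{"linear":[0,0,1],"rotation":[0,0,0],"gripper":1},{"linear":[0,0,0],"rotation":[0,0,0],"gripper":1}]'; python3 -m inch '[{"linear":[0,0,1.5],"rotation":[0,0,0],"gripper":1},{"linear":[0,0,1],"rotation":[0,0,0],"gripper":1},{"linear":[0,0,0],"rotation":[0,0,0],"gripper":1}]'
```

```text
time: 18.77
eef_pos: [0.5013, -0.2991, 0.1604]
orientation: [0.706, 0.708, -0.0, -0.0]
ft_force: [0.0, -0.2, -0.8]
gripper_width: 0.0213
grip_force: 20.0
time: 19.15
eef_pos: [0.5005, -0.2995, 0.1347]
orientation: [0.707, 0.708, -0.0, -0.001]
ft_force: [0.7, 0.5, -1.2]
gripper_width: 0.0213
grip_force: 20.0
```

```bash
python3 -m inch '[{"linear":[0,0,1.5],"rotation":[0,0,0],"gripper":1},{"linear":[0,0,1.2],"rotation":[0,0,0],"gripper":1},{"linear":[0,0,1.1],"rotation":[0,0,0],"gripper":1},{"linear":[0,0,0.2],"rotation":[0,0,0],"gripper":1},{"linear":[0,0,0],"rotation":[0,0,0],"gripper":1}]'; python3 -m inch '[{"linear":[0,0,0],"rotation":[0,0,0],"gripper":0},{"linear":[0,0,0],"rotation":[0,0,0],"gripper":0},{"linear":[0,0,0],"rotation":[0,0,0],"gripper":0},{"linear":[0,0,0],"rotation":[0,0,0],"gripper":0},{"linear":[0,0,-2],"rotation":[0,0,0],"gripper":0},{"linear":[0,0,-5],"rotation":[0,0,0],"gripper":0},{"linear":[0,0,-3],"rotation":[0,0,0],"gripper":-1},{"linear":[6,0,-3],"rotation":[0,0,0],"gripper":-1},{"linear":[6,0,0],"rotation":[0,0,0],"gripper":-1},{"linear":[6,0,0],"rotation":[0,0,0],"gripper":-1}]'
```

```text
time: 19.77
eef_pos: [0.5013, -0.2997, 0.0956]
orientation: [0.707, 0.708, 0.0, 0.0]
ft_force: [-0.6, -0.1, 0.0]
gripper_width: 0.0213
grip_force: 20.0
time: 21.02
eef_pos: [0.5011, -0.1222, 0.2243]
orientation: [0.707, 0.707, 0.001, 0.001]
ft_force: [0.6, -0.1, 0.6]
gripper_width: 0.0822
grip_force: 0.0
```

```bash
cat > lid.py <<'E'
from h import *
np.set_printoptions(precision=4,suppress=True)
def lid(z=.119,off=0):
    t=np.mean([img('top').astype(float) for _ in range(3)],0)
    sat=t[...,2]-t[...,0];g=t.mean(2)
    u0,v0=215,190
    m=((sat<22)&(g<130)).astype('uint8')[v0:265,u0:290]
    m=cv2.morphologyEx(m,cv2.MORPH_OPEN,np.ones((3,3)))
    k=max(cv2.findContours(m,0,1)[0],key=cv2.contourArea);x,y,w,h=cv2.boundingRect(k);print('box',x+u0,y+v0,w,h)
    x+=u0;y+=v0
    P=[];W=[]
    for v in range(y+8,y+h-7):
        for u in range(x+8,x+w-7):
            wt=max(0,60-g[v,u])
            if wt>8:P.append(ray('top',u,v,z)[:2]);W.append(wt)
    P=np.array(P);W=np.array(W);c=np.average(P,axis=0,weights=W)
    e,V=np.linalg.eigh(np.cov(P.T,aweights=W));a=np.degrees(np.arctan2(V[1,1],V[0,1]))
    print('bar',c,'ang',a,'len',np.sqrt(12*e),'L',ray('top',x-.5,226,.084)[1]-.0635,'R',ray('top',x+w-.5,226,0)[1]+.0635,'T',ray('top',250,y-.5,.084)[0]-.0635,'B',ray('top',250,y+h-.5,.042)[0]+.0635)
    return c,a,t
E
python3 - <<'E'
from lid import *
c,a,T=lid()
print(manip.sense()['qpos'])
delta([*c,.2],a-90)
S=img('scene')
f=lambda i,x,y,w,h,k:cv2.resize(np.clip((i[y:y+h,x:x+w].astype(float)-15)*1.7,0,255).astype('uint8'),None,fx=k,fy=k,interpolation=cv2.INTER_CUBIC)
cv2.imwrite('pics/c8.png',np.hstack([f(T,220,195,60,60,6),f(S,355,205,60,60,6)]))
E
```

```text
box 230 207 41 40
bar [0.475  0.2384] ang 47.50629023626839 len [0.0136 0.0712] L 0.24005583860683322 R 0.24344801014745746 T 0.4746847443958141 B 0.47296728737464255
[ 0.4542  0.6001 -0.4939  1.9005  0.406   0.7401 -0.262 ]
t 21.18 tcp [ 0.5013 -0.1196  0.2243] toolx [-0.009  1.     0.001] z [ 0.001  0.001 -1.   ] w 0.0885 F [ 1.4 -0.4 -0.3]
lin cm [35.82 -2.31  2.48]
rotvec [ 0.01 -0.09 43.01]
```

View pics/c8.png

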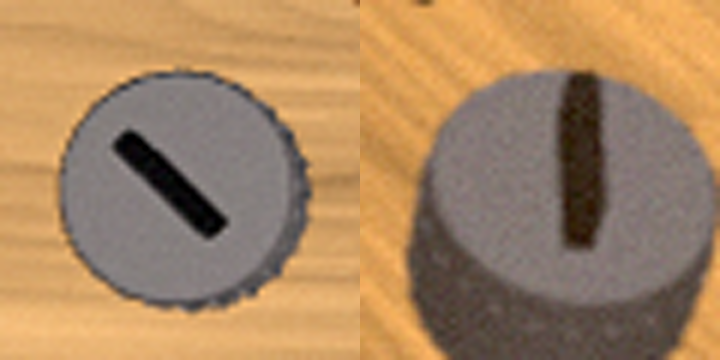

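The bar is centred at (0.475,0.2385), turned 47.5 deg, and the lid stands where it did.

```bash
python3 -m inch '[{"linear":[6,-0.4,0],"rotation":[0,0,0],"gripper":-1},{"linear":[6,-0.4,0],"rotation":[0,0,0],"gripper":-1},{"linear":[6,-0.4,0],"rotation":[0,0,0],"gripper":-1},{"linear":[6,-0.4,0],"rotation":[0,0,0],"gripper":-1},{"linear":[6,-0.4,0],"rotation":[0,0,0],"gripper":-0.3},{"linear":[5.8,-0.3,2.5],"rotation":[0,0,10],"gripper":-0.3},{"linear":[0,0,0],"rotation":[0,0,10],"gripper":-0.3},{"linear":[0,0,0],"rotation":[0,0,10],"gripper":-0.3},{"linear":[0,0,0],"rotation":[0,0,10],"gripper":-0.3},{"linear":[0,0,0],"rotation":[0,0,3],"gripper":-0.3}]' 30
python3 - <<'E'
from lid import *
delta([.475,.2385,.09],-42.5)
print(manip.sense()['qpos'])
E
```

```text
time: 22.48
eef_pos: [0.4789, 0.2316, 0.1987]
orientation: [0.918, 0.397, -0.0, 0.001]
ft_force: [-0.3, 0.5, 0.5]
gripper_width: 0.057
grip_force: 0.0
t 22.48 tcp [0.4789 0.2316 0.1987] toolx [ 0.685  0.728 -0.001] z [ 0.001 -0.001 -1.   ] w 0.057 F [-0.3  0.5  0.5]
lin cm [ 0.24 -0.77 10.87]
rotvec [ 0.08  0.04 -0.76]
[-0.4149  0.6263 -0.1997  1.8885  0.197   0.6459 -1.4906]
```

```bash
python3 -m inch '[{"linear":[0.2,-0.75,3],"rotation":[0,0,-0.7],"gripper":-0.3},{"linear":[0,0,3],"rotation":[0,0,0],"gripper":-0.3},{"linear":[0,0,3],"rotation":[0,0,0],"gripper":-0.3},{"linear":[0,0,1.8],"rotation":[0,0,0],"gripper":-0.3},{"linear":[0,0,0],"rotation":[0,0,0],"gripper":-0.3},{"linear":[0,0,0],"rotation":[0,0,0],"gripper":1},{"linear":[0,0,0],"rotation":[0,0,0],"gripper":1},{"linear":[0,0,0],"rotation":[0,0,0],"gripper":1},{"linear":[0,0,0],"rotation":[0,0,0],"gripper":1},{"linear":[0,0,0],"rotation":[0,0,0],"gripper":1}]' 55
python3 - <<'E'
from lid import *
delta([.475,.2385,.09],-42.5)
E
```

```text
time: 23.72
eef_pos: [0.4741, 0.2395, 0.0912]
orientation: [0.915, 0.405, 0.0, 0.0]
ft_force: [-0.7, -0.6, -3.4]
gripper_width: 0.0135
grip_force: 55.0
t 23.73 tcp [0.4741 0.2395 0.0912] toolx [0.673 0.74  0.   ] z [ 0.001 -0.001 -1.   ] w 0.0135 F [-0.7 -0.6 -3.4]
lin cm [-0.02  0.14  0.12]
rotvec [ 0.07 -0.02  0.23]
```

```bash
python3 -m inch '[{"linear":[0,0,-1],"rotation":[0,0,0],"gripper":1},{"linear":[0,0,-3],"rotation":[0,0,0],"gripper":1},{"linear":[0,0,-5],"rotation":[0,0,0],"gripper":1},{"linear":[0,0,-5],"rotation":[0,0,0],"gripper":1},{"linear":[0,0,-3],"rotation":[0,0,0],"gripper":1},{"linear":[0,0,0],"rotation":[0,0,0],"gripper":1}]'; python3 -m inch '[{"linear":[-4,4.06,0],"rotation":[0,0,0],"gripper":1},{"linear":[-4,4.06,0],"rotation":[0,0,0],"gripper":1},{"linear":[-4,4.06,0],"rotation":[0,0,0],"gripper":1},{"linear":[-4,4.06,0],"rotation":[0,0,0],"gripper":1},{"linear":[-4,4.06,0],"rotation":[0,0,0],"gripper":1},{"linear":[-4,4.06,0],"rotation":[0,0,0],"gripper":1},{"linear":[-4,4.06,0],"rotation":[0,0,0],"gripper":1},{"linear":[-4,4.06,0],"rotation":[0,0,0],"gripper":1},{"linear":[-3,3,0],"rotation":[0,0,0],"gripper":1},{"linear":[0,0,0],"rotation":[0,0,0],"gripper":1}]'
python3 - <<'E'
from lid import *
delta([.501,-.272,.215],-42.5)
print(manip.sense()['qpos'])
E
```

```text
time: 24.48
eef_pos: [0.4741, 0.2409, 0.263]
orientation: [0.914, 0.405, 0.002, -0.0]
ft_force: [0.1, -0.1, -4.0]
gripper_width: 0.0136
grip_force: 55.0
time: 25.72
eef_pos: [0.4986, -0.262, 0.2584]
orientation: [0.916, 0.402, -0.002, -0.0]
ft_force: [-0.6, 1.6, -4.0]
gripper_width: 0.0136
grip_force: 55.0
t 25.73 tcp [ 0.4986 -0.262   0.2584] toolx [ 0.677  0.736 -0.004] z [-0.004 -0.001 -1.   ] w 0.0136 F [-0.6  1.6 -4. ]
lin cm [-0.56  0.87  4.34]
rotvec [-0.14  0.21 -0.15]
[ 0.5569  0.5884 -0.2592  1.7268  0.1928  0.8551 -0.5325]
```

```bash
python3 -m inch '[{"linear":[-0.55,0.85,2],"rotation":[0,0,0],"gripper":1},{"linear":[0,0,0],"rotation":[0,0,0],"gripper":1},{"linear":[0,0,0],"rotation":[0,0,0],"gripper":1},{"linear":[0,0,0],"rotation":[0,0,0],"gripper":1}]'
python3 - <<'E'
from lid import *
delta([.501,-.272,.215],-42.5)
S=np.mean([img('scene').astype(float) for _ in range(3)],0)
f=lambda i,x,y,w,h,k:cv2.resize(np.clip((i[y:y+h,x:x+w].astype(float)-15)*1.7,0,255).astype('uint8'),None,fx=k,fy=k,interpolation=cv2.INTER_CUBIC)
cv2.imwrite('pics/c9.png',f(S,230,60,90,115,5))
p=manip.sense()['eef_pos']
for z in (p[2]-.0912,p[2]-.0072): print(proj('scene',[p[0],p[1],z]))
E
```

```text
time: 26.22
eef_pos: [0.5039, -0.2665, 0.2412]
orientation: [0.914, 0.406, 0.0, 0.0]
ft_force: [0.4, 0.3, -3.4]
gripper_width: 0.0133
grip_force: 55.0
t 26.23 tcp [ 0.5039 -0.2665  0.2412] toolx [0.671 0.741 0.   ] z [ 0.  0. -1.] w 0.0133 F [ 0.4  0.3 -3.4]
lin cm [-0.6   0.15  2.62]
rotvec [ 0.02 -0.02  0.35]
[272.0874 117.1024]
[270.1003  94.5624]
```

View pics/c9.png

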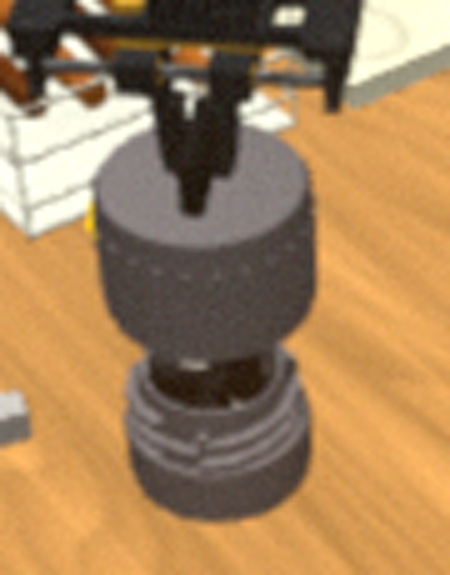

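The scene crop shows the lid spanning crop columns 103..316, which agrees with where the hand is. The canister body spans 131..310, so it lies a bit to the right, i.e. toward its estimated centre. I'll cross-check its centre in scene numerically.

Run:
```python
from lid import *
S=np.load('avg.npz')['S'];sat=S[...,2]-S[...,0];T=np.load('avg.npz')['T'];st=T[...,2]-T[...,0]
def edge(r,a,b):
    # subpixel crossing at half between wood(a side) and object
    seg=r[a:b+1] if b>a else r[b:a+1][::-1]
    w=np.median(seg[:4]);o=np.median(seg[-3:]);h=(w+o)/2
    i=np.argmax(seg<h);f=(seg[i-1]-h)/(seg[i-1]-seg[i]);return a+(1 if b>a else -1)*(i-1+f)
for v in (148,151,154):
    L=edge(sat[v],246,264);R=edge(sat[v],302,286);print('scene row',v,L,R,(L+R)/2)
for c in ([.501,-.272],[.503,-.274],[.501,-.276],[.505,-.272]):
    print(c,[proj('scene',[*c,z])[0].round(2) for z in (.043,.02)],'base row',proj('scene',[*c,.02])[1].round(1),proj('top',[*c,.03]))
for c in (270,273,276): 
    b=edge(sat[:,c],172,155);print('bottom',c,b)
L=[edge(st[v],378,389) for v in (221,222,223)];print('topL',L)
```

```text
scene row 148 255.29073033707866 301.8605769230769 278.5756536300778
scene row 151 255.47810218978103 290.96268656716416 273.2203943784726
scene row 154 256.31028368794324 300.44444444444446 278.3773640661939
[0.501, -0.272] [np.float64(274.21), np.float64(274.66)] base row 146.6 [403.4359 222.3343]
[0.503, -0.274] [np.float64(273.37), np.float64(273.83)] base row 146.5 [404.0211 221.7563]
[0.501, -0.276] [np.float64(273.54), np.float64(273.99)] base row 145.9 [404.6151 222.3582]
[0.505, -0.272] [np.float64(273.2), np.float64(273.66)] base row 147.1 [403.4272 221.1547]
bottom 270 163.65697674418604
bottom 273 163.8233082706767
bottom 276 163.74810606060606
topL [np.float64(384.76344086021504), np.float64(384.77714285714285), np.float64(384.73204419889504)]
```

```bash
python3 -m inch '[{"linear":[-0.6,0.3,1],"rotation":[0,0,0],"gripper":1},{"linear":[0,0,1],"rotation":[0,0,0],"gripper":1},{"linear":[0,0,1],"rotation":[0,0,0],"gripper":1},{"linear":[0,0,1],"rotation":[0,0,0],"gripper":1},{"linear":[0,0,1],"rotation":[0,0,0],"gripper":1},{"linear":[0,0,0],"rotation":[0,0,0],"gripper":1},{"linear":[0,0,0],"rotation":[0,0,0],"gripper":1}]'
python3 - <<'E'
from lid import *
delta([.502,-.273,.18],-42.5)
E
```

```text
time: 27.25
eef_pos: [0.502, -0.2738, 0.1911]
orientation: [0.914, 0.405, 0.0, 0.0]
ft_force: [0.4, 0.3, -3.2]
gripper_width: 0.0136
grip_force: 55.0
t 27.25 tcp [ 0.502  -0.2738  0.1911] toolx [0.672 0.741 0.   ] z [ 0.001 -0.    -1.   ] w 0.0136 F [ 0.4  0.3 -3.2]
lin cm [ 0.06 -0.05  1.11]
rotvec [ 0.03 -0.01  0.28]
```

Lowering with short steps and watching the force; contact with the ridges is expected at TCP 0.151–0.162.

```bash
python3 -m inch '[{"linear":[0,0,0.7],"rotation":[0,0,0],"gripper":1},{"linear":[0,0,0.7],"rotation":[0,0,0],"gripper":1},{"linear":[0,0,0],"rotation":[0,0,0],"gripper":1}]';python3 -m inch '[{"linear":[0,0,0.6],"rotation":[0,0,0],"gripper":1},{"linear":[0,0,0.5],"rotation":[0,0,0],"gripper":1},{"linear":[0,0,0],"rotation":[0,0,0],"gripper":1}]';python3 -m inch '[{"linear":[0,0,0.3],"rotation":[0,0,0],"gripper":1},{"linear":[0,0,0.3],"rotation":[0,0,0],"gripper":1},{"linear":[0,0,0],"rotation":[0,0,0],"gripper":1}]'
```

```text
time: 27.62
eef_pos: [0.5012, -0.2736, 0.1762]
orientation: [0.914, 0.405, -0.001, -0.001]
ft_force: [-0.3, -1.2, -3.7]
gripper_width: 0.0137
grip_force: 55.0
time: 28.0
eef_pos: [0.5014, -0.2736, 0.1655]
orientation: [0.914, 0.405, -0.0, -0.0]
ft_force: [-0.1, 0.4, -2.9]
gripper_width: 0.0135
grip_force: 55.0
time: 28.38
eef_pos: [0.5016, -0.2737, 0.1597]
orientation: [0.914, 0.405, -0.0, -0.0]
ft_force: [0.7, 0.3, -3.5]
gripper_width: 0.0135
grip_force: 55.0
```

```bash
python3 -m inch '[{"linear":[0,0,0.3],"rotation":[0,0,0],"gripper":1},{"linear":[0,0,0],"rotation":[0,0,0],"gripper":1}]';python3 -m inch '[{"linear":[0,0,0.3],"rotation":[0,0,0],"gripper":1},{"linear":[0,0,0],"rotation":[0,0,0],"gripper":1}]';python3 -m inch '[{"linear":[0,0,0.2],"rotation":[0,0,0],"gripper":1},{"linear":[0,0,0],"rotation":[0,0,0],"gripper":1}]'
```

```text
time: 28.62
eef_pos: [0.5016, -0.2737, 0.1568]
orientation: [0.914, 0.405, -0.0, -0.0]
ft_force: [0.4, 0.2, -3.7]
gripper_width: 0.0133
grip_force: 55.0
time: 28.88
eef_pos: [0.5016, -0.2738, 0.1537]
orientation: [0.914, 0.405, -0.0, -0.0]
ft_force: [0.0, -0.9, -3.7]
gripper_width: 0.0134
grip_force: 55.0
time: 29.12
eef_pos: [0.5017, -0.2738, 0.1518]
orientation: [0.914, 0.405, -0.0, 0.0]
ft_force: [-0.3, -0.5, -2.9]
gripper_width: 0.0136
grip_force: 55.0
```

```bash
python3 -m inch '[{"linear":[0,0,0.2],"rotation":[0,0,0],"gripper":1},{"linear":[0,0,0],"rotation":[0,0,0],"gripper":1}]';python3 -m inch '[{"linear":[0,0,0.2],"rotation":[0,0,0],"gripper":1},{"linear":[0,0,0],"rotation":[0,0,0],"gripper":1}]'
```

```text
time: 29.38
eef_pos: [0.5017, -0.2738, 0.1498]
orientation: [0.914, 0.405, -0.0, 0.0]
ft_force: [0.8, -0.8, -3.8]
gripper_width: 0.0138
grip_force: 55.0
time: 29.62
eef_pos: [0.5017, -0.2738, 0.1478]
orientation: [0.914, 0.405, -0.0, 0.0]
ft_force: [0.1, 0.4, -3.2]
gripper_width: 0.0134
grip_force: 55.0
```

```bash
python3 -m inch '[{"linear":[0,0,0.2],"rotation":[0,0,0],"gripper":1},{"linear":[0,0,0],"rotation":[0,0,0],"gripper":1}]';python3 -m inch '[{"linear":[0,0,0.2],"rotation":[0,0,0],"gripper":1},{"linear":[0,0,0],"rotation":[0,0,0],"gripper":1}]';python3 -m inch '[{"linear":[0,0,0.2],"rotation":[0,0,0],"gripper":1},{"linear":[0,0,0],"rotation":[0,0,0],"gripper":1}]'
```

```text
time: 29.88
eef_pos: [0.5017, -0.2738, 0.1458]
orientation: [0.914, 0.405, -0.0, 0.0]
ft_force: [-0.1, -0.4, -3.0]
gripper_width: 0.0132
grip_force: 55.0
time: 30.12
eef_pos: [0.502, -0.2741, 0.1452]
orientation: [0.914, 0.405, 0.0, 0.001]
ft_force: [-1.4, 1.1, 5.6]
gripper_width: 0.0133
grip_force: 55.0
time: 30.38
eef_pos: [0.5021, -0.2741, 0.1451]
orientation: [0.914, 0.405, 0.0, 0.001]
ft_force: [-5.6, 1.6, 21.0]
gripper_width: 0.0133
grip_force: 55.0
```

The lid stops at TCP 0.1452, i.e. lid height 54 mm, so the lugs already fell into the gaps. I'll relieve the force, turn back gently to check for the stop, then screw forward.

```bash
python3 -m inch '[{"linear":[0,0,-0.3],"rotation":[0,0,0],"gripper":1},{"linear":[0,0,0],"rotation":[0,0,-4],"gripper":1},{"linear":[0,0,0],"rotation":[0,0,-4],"gripper":1},{"linear":[0,0,0],"rotation":[0,0,0],"gripper":1}]'
python3 - <<'E'
from lid import *
delta([.502,-.273,.145],-42.5);print(manip.sense()['torque'])
E
```

```text
time: 30.88
eef_pos: [0.5022, -0.2739, 0.1453]
orientation: [0.884, 0.467, 0.0, 0.0]
ft_force: [0.3, 0.7, 1.4]
gripper_width: 0.0134
grip_force: 55.0
t 30.88 tcp [ 0.5022 -0.2739  0.1453] toolx [0.563 0.827 0.001] z [ 0.001 -0.    -1.   ] w 0.0134 F [0.3 0.7 1.4]
lin cm [ 0.06 -0.07  0.03]
rotvec [ 0.06 -0.03  8.24]
[-0.0158  0.0239  0.1208]
```

```bash
python3 -m inch '[{"linear":[0,0,0],"rotation":[0,0,5],"gripper":1},{"linear":[0,0,0],"rotation":[0,0,5],"gripper":1},{"linear":[0,0,0],"rotation":[0,0,5],"gripper":1},{"linear":[0,0,0],"rotation":[0,0,0],"gripper":1}]'; python3 -c "
from h import *
delta([.502,-.273,.1],-42.5);print(manip.sense()['torque'])"; python3 -m inch '[{"linear":[0,0,0.1],"rotation":[0,0,5],"gripper":1},{"linear":[0,0,0.1],"rotation":[0,0,5],"gripper":1},{"linear":[0,0,0],"rotation":[0,0,0],"gripper":1}]'; python3 -c "
from h import *
delta([.502,-.273,.1],-42.5);print(manip.sense()['torque'])"
```

```text
time: 31.38
eef_pos: [0.5018, -0.2739, 0.1452]
orientation: [0.937, 0.348, -0.0, 0.0]
ft_force: [-1.4, -1.0, 2.6]
gripper_width: 0.0132
grip_force: 55.0
t 31.38 tcp [ 0.5018 -0.2739  0.1452] toolx [ 0.758  0.653 -0.   ] z [-0.    -0.001 -1.   ] w 0.0132 F [-1.4 -1.   2.6]
lin cm [ 0.08 -0.05  4.52]
rotvec [ 0.02  0.02 -6.75]
[ 0.12337739  0.23779774 -0.1176706 ]
time: 31.75
eef_pos: [0.5033, -0.2743, 0.1445]
orientation: [0.964, 0.265, 0.002, 0.001]
ft_force: [-0.5, 0.5, 9.5]
gripper_width: 0.0136
grip_force: 55.1
t 31.75 tcp [ 0.5033 -0.2743  0.1445] toolx [0.86  0.511 0.002] z [ 0.004 -0.002 -1.   ] w 0.0136 F [-0.5  0.5  9.5]
lin cm [-0.06 -0.19  4.45]
rotvec [  0.2   -0.11 -16.77]
[ 0.12357565  0.19740067 -0.3240276 ]
```

```bash
python3 -m inch '[{"linear":[0,0,0.05],"rotation":[0,0,5],"gripper":1},{"linear":[0,0,0.05],"rotation":[0,0,5],"gripper":1},{"linear":[0,0,0.05],"rotation":[0,0,5],"gripper":1},{"linear":[0,0,0.05],"rotation":[0,0,5],"gripper":1},{"linear":[0,0,0],"rotation":[0,0,0],"gripper":1}]'; python3 -c "
from h import *
delta([.502,-.273,.1],-42.5);print(manip.sense()['torque'])"
```

```text
time: 32.38
eef_pos: [0.503, -0.2745, 0.1424]
orientation: [0.996, 0.094, 0.001, 0.001]
ft_force: [-1.2, -0.3, 9.7]
gripper_width: 0.0135
grip_force: 55.0
t 32.38 tcp [ 0.503  -0.2745  0.1424] toolx [0.982 0.187 0.003] z [ 0.003 -0.002 -1.   ] w 0.0135 F [-1.2 -0.3  9.7]
lin cm [-0.08 -0.17  4.24]
rotvec [  0.18  -0.1  -36.73]
[ 0.02418638  0.26990831 -0.15320109]
```

```bash
python3 -m inch '[{"linear":[0,0,0.055],"rotation":[0,0,5],"gripper":1},{"linear":[0,0,0.055],"rotation":[0,0,5],"gripper":1},{"linear":[0,0,0.055],"rotation":[0,0,5],"gripper":1},{"linear":[0,0,0.055],"rotation":[0,0,5],"gripper":1},{"linear":[0,0,0.055],"rotation":[0,0,5],"gripper":1},{"linear":[0,0,0.055],"rotation":[0,0,5],"gripper":1},{"linear":[0,0,0.055],"rotation":[0,0,5],"gripper":1},{"linear":[0,0,0.055],"rotation":[0,0,5],"gripper":1},{"linear":[0,0,0],"rotation":[0,0,0],"gripper":1}]'; python3 -c "
from h import *
delta([.502,-.273,.1],-42.5);print(manip.sense()['torque'],manip.sense()['qpos'])"
```

```text
time: 33.5
eef_pos: [0.5024, -0.2737, 0.1379]
orientation: [0.968, -0.252, 0.001, 0.0]
ft_force: [-2.4, 1.0, 11.3]
gripper_width: 0.0136
grip_force: 55.0
t 33.5 tcp [ 0.5024 -0.2737  0.1379] toolx [ 0.873 -0.487  0.002] z [ 0.002 -0.001 -1.   ] w 0.0136 F [-2.4  1.  11.3]
lin cm [-0.08 -0.04  3.79]
rotvec [ 5.000e-02 -9.000e-02 -7.664e+01]
[0.39581709 0.46445012 0.19226938] [ 0.32905243  0.76541079  0.15357496  1.83064331 -0.20159443  0.55889217
 -1.46778448]
```

```bash
python3 -m inch '[{"linear":[0,0,0.055],"rotation":[0,0,5],"gripper":1},{"linear":[0,0,0.055],"rotation":[0,0,5],"gripper":1},{"linear":[0,0,0.055],"rotation":[0,0,5],"gripper":1},{"linear":[0,0,0],"rotation":[0,0,0],"gripper":1}]'; python3 -c "
from h import *
delta([.502,-.273,.1],-42.5);print(manip.sense()['torque'])";python3 -m inch '[{"linear":[0,0,0.03],"rotation":[0,0,4],"gripper":1},{"linear":[0,0,0.03],"rotation":[0,0,4],"gripper":1},{"linear":[0,0,0],"rotation":[0,0,0],"gripper":1}]'; python3 -c "
from h import *
delta([.502,-.273,.1],-42.5);print(manip.sense()['torque'])"
```

```text
time: 34.0
eef_pos: [0.5024, -0.2736, 0.1362]
orientation: [0.927, -0.376, 0.001, -0.0]
ft_force: [-1.2, 0.8, 10.3]
gripper_width: 0.0141
grip_force: 55.0
t 34.0 tcp [ 0.5024 -0.2736  0.1362] toolx [ 0.717 -0.697  0.001] z [ 0.002 -0.    -1.   ] w 0.0141 F [-1.2  0.8 10.3]
lin cm [-0.08 -0.01  3.62]
rotvec [ 2.000e-02 -1.000e-01 -9.167e+01]
[0.51440408 0.48599842 0.00498519]
time: 34.38
eef_pos: [0.5021, -0.2733, 0.136]
orientation: [0.899, -0.437, 0.0, -0.0]
ft_force: [-3.6, 1.6, 15.2]
gripper_width: 0.0145
grip_force: 59.9
t 34.38 tcp [ 0.5021 -0.2733  0.136 ] toolx [ 0.618 -0.786  0.001] z [ 0.001 -0.    -1.   ] w 0.0145 F [-3.6  1.6 15.2]
lin cm [-0.03 -0.01  3.6 ]
rotvec [ 2.000e-02 -3.000e-02 -9.932e+01]
[0.54988255 0.76518653 1.5540723 ]
```

```bash
python3 -m inch '[{"linear":[0,0,0.03],"rotation":[0,0,3],"gripper":1},{"linear":[0,0,0],"rotation":[0,0,0],"gripper":1},{"linear":[0,0,0],"rotation":[0,0,0],"gripper":1}]'; python3 -c "
from h import *
delta([.502,-.273,.1],-42.5);print(manip.sense()['torque'])"
```

```text
time: 34.75
eef_pos: [0.5023, -0.2735, 0.136]
orientation: [0.888, -0.46, 0.001, -0.0]
ft_force: [-4.5, 1.7, 17.1]
gripper_width: 0.0148
grip_force: 62.5
t 34.75 tcp [ 0.5023 -0.2735  0.136 ] toolx [ 0.577 -0.817  0.001] z [ 0.001 -0.001 -1.   ] w 0.0148 F [-4.5  1.7 17.1]
lin cm [-0.06 -0.    3.6 ]
rotvec [ 3.0000e-02 -8.0000e-02 -1.0226e+02]
[0.48862987 0.71991062 1.60262136]
```

It's at the hard stop: torque 1.6 Nm, height unchanged. Relax, release, rise and look.

```bash
python3 -m inch '[{"linear":[0,0,-0.15],"rotation":[0,0,-3],"gripper":1},{"linear":[0,0,0],"rotation":[0,0,0],"gripper":1},{"linear":[0,0,0],"rotation":[0,0,0],"gripper":-0.2},{"linear":[0,0,0],"rotation":[0,0,0],"gripper":-0.2},{"linear":[0,0,0],"rotation":[0,0,0],"gripper":-0.2},{"linear":[0,0,0],"rotation":[0,0,0],"gripper":-0.2},{"linear":[0,0,-4],"rotation":[0,0,0],"gripper":-0.2},{"linear":[0,0,-5],"rotation":[0,0,0],"gripper":-0.2}]'; python3 -m inch '[{"linear":[-4,-4,0],"rotation":[0,0,0],"gripper":-0.2},{"linear":[-4,-4,0],"rotation":[0,0,0],"gripper":-0.2},{"linear":[-4,-4,0],"rotation":[0,0,0],"gripper":-0.2},{"linear":[0,0,0],"rotation":[0,0,0],"gripper":-0.2}]'
python3 - <<'E'
from lid import *
delta([.502,-.273,.1],-42.5)
T=np.mean([img('top').astype(float) for _ in range(3)],0);S=np.mean([img('scene').astype(float) for _ in range(3)],0);np.savez('avg3.npz',T=T,S=S)
cv2.imwrite('pics/c10.png',np.vstack([T[120:280,140:520],S[60:280,150:530]]).astype('uint8'))
for z in (.0445,.0475): print(z,proj('scene',[.502,-.273,z+.084]),proj('scene',[.502,-.273,z]))
E
```

```text
time: 35.75
eef_pos: [0.501, -0.2733, 0.2255]
orientation: [0.898, -0.44, -0.001, 0.0]
ft_force: [1.3, -0.4, -0.7]
gripper_width: 0.0527
grip_force: 0.0
time: 36.25
eef_pos: [0.5239, -0.099, 0.225]
orientation: [0.9, -0.436, -0.001, -0.002]
ft_force: [0.6, -0.2, 0.9]
gripper_width: 0.0528
grip_force: 0.0
t 36.25 tcp [ 0.5239 -0.099   0.225 ] toolx [ 0.62  -0.784 -0.003] z [-0.001  0.004 -1.   ] w 0.0528 F [ 0.6 -0.2  0.9]
lin cm [12.33 12.53 12.44]
rotvec [ -0.24   0.05 -99.17]
0.0445 [271.9918 121.3179] [273.7603 141.122 ]
0.0475 [271.9253 120.5732] [273.7001 140.4478]
```

View pics/c10.png

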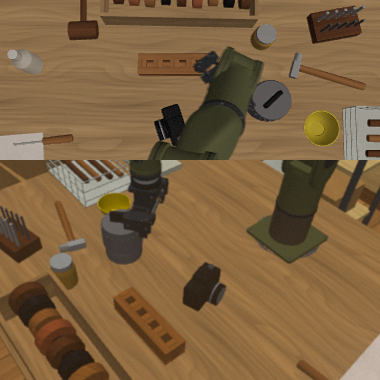

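The lid is on the canister and nothing else has moved, but by hand height it may be about 0.7 mm short of home. I'll measure the bar angle and regrip to test the stop again.

Run:
```python
from lid import *
T=np.load('avg3.npz')['T'];g=T.mean(2)
c0=proj('top',[.502,-.273,.1635]).round().astype(int);P=[];W=[]
for v in range(c0[1]-12,c0[1]+13):
    for u in range(c0[0]-12,c0[0]+13):
        w=60-g[v,u]
        if w>8:P.append(ray('top',u,v,.1635)[:2]);W.append(w)
P=np.array(P);c=np.average(P,axis=0,weights=W);e,V=np.linalg.eigh(np.cov(P.T,aweights=W));a=np.degrees(np.arctan2(V[1,1],V[0,1]))
print(c0,c,a,np.sqrt(12*e));delta([.502,-.273,.2],a-90 if a>-20 else a+90)
delta([.502,-.273,.2],a-270)
print(manip.sense()['qpos'])
```

```text
[413 219] [ 0.5021 -0.2712] 132.91301804975748 [0.0147 0.0735]
t 36.55 tcp [ 0.5227 -0.1073  0.2256] toolx [ 0.61  -0.792  0.001] z [ 0.    -0.001 -1.   ] w 0.0528 F [ 1.  -0.4 -0.5]
lin cm [11.86 11.75  2.57]
rotvec [ -0.06  -0.05 174.68]
t 36.55 tcp [ 0.5227 -0.1073  0.2256] toolx [ 0.61  -0.792  0.001] z [ 0.    -0.001 -1.   ] w 0.0528 F [ 1.  -0.4 -0.5]
lin cm [11.86 11.75  2.57]
rotvec [ 0.03 -0.04 -5.32]
[-0.1062  0.6141  0.3654  1.8741 -0.3197  0.7105 -2.0428]
```

```bash
python3 -m inch '[{"linear":[4,4,0],"rotation":[0,0,0],"gripper":1},{"linear":[4,4,0],"rotation":[0,0,0],"gripper":1},{"linear":[3.9,3.7,0],"rotation":[0,0,0],"gripper":1},{"linear":[0,0,0],"rotation":[0,0,-5.3],"gripper":1},{"linear":[0,0,2],"rotation":[0,0,0],"gripper":1},{"linear":[0,0,2],"rotation":[0,0,0],"gripper":1},{"linear":[0,0,1.5],"rotation":[0,0,0],"gripper":1},{"linear":[0,0,0],"rotation":[0,0,0],"gripper":1}]' 20; python3 -m inch '[{"linear":[0,0,0.4],"rotation":[0,0,0],"gripper":1},{"linear":[0,0,0.3],"rotation":[0,0,0],"gripper":1},{"linear":[0,0,0.2],"rotation":[0,0,0],"gripper":1},{"linear":[0,0,0],"rotation":[0,0,0],"gripper":1}]'; python3 -c "
from h import *
delta([.502,-.272,.1362],-137.1)"
```

```text
time: 37.55
eef_pos: [0.5026, -0.2714, 0.1696]
orientation: [0.917, -0.399, -0.001, 0.0]
ft_force: [-0.3, -0.3, 1.0]
gripper_width: 0.0005
grip_force: 0.0
time: 38.05
eef_pos: [0.5042, -0.2719, 0.1646]
orientation: [0.917, -0.398, 0.002, -0.0]
ft_force: [-4.0, 2.0, 20.0]
gripper_width: 0.0005
grip_force: 9.9
t 38.05 tcp [ 0.5042 -0.2719  0.1646] toolx [ 0.683 -0.731  0.003] z [ 0.003 -0.001 -1.   ] w 0.0005 F [-4.  2. 20.]
lin cm [-0.15  0.17  2.84]
rotvec [-0.09 -0.18  0.14]
```

Bar top is at 0.1646 against an expected 0.1635, plus the roughly 0.5 mm bias seen on the pens, so it's about 0.6 mm short. Regrip, aligned, and turn more.

```bash
python3 -m inch '[{"linear":[0,0,-4],"rotation":[0,0,0],"gripper":-0.2},{"linear":[0,0,0],"rotation":[0,0,0],"gripper":-0.2},{"linear":[0,0,0],"rotation":[0,0,0],"gripper":-0.2},{"linear":[0,0,0],"rotation":[0,0,0],"gripper":-0.2},{"linear":[0,0,0],"rotation":[0,0,0],"gripper":-0.2},{"linear":[0,0,3],"rotation":[0,0,0],"gripper":-0.2},{"linear":[0,0,3],"rotation":[0,0,0],"gripper":-0.2},{"linear":[0,0,0],"rotation":[0,0,0],"gripper":-0.2}]'; python3 -c "
from h import *
delta([.502,-.2725,.1372],-137.1)"
```

```text
time: 39.05
eef_pos: [0.5019, -0.2702, 0.1394]
orientation: [0.917, -0.398, -0.003, -0.0]
ft_force: [0.2, 0.1, 0.0]
gripper_width: 0.053
grip_force: 0.0
t 39.05 tcp [ 0.5019 -0.2702  0.1394] toolx [ 0.683 -0.73  -0.005] z [-0.005  0.002 -1.   ] w 0.053 F [0.2 0.1 0. ]
lin cm [0.18 0.15 0.22]
rotvec [0.1  0.29 0.17]
```

```bash
python3 -m inch '[{"linear":[0.1,0.1,0.2],"rotation":[0,0,0],"gripper":-0.2},{"linear":[0,0,0],"rotation":[0,0,0],"gripper":1},{"linear":[0,0,0],"rotation":[0,0,0],"gripper":1},{"linear":[0,0,0],"rotation":[0,0,0],"gripper":1},{"linear":[0,0,0],"rotation":[0,0,0],"gripper":1},{"linear":[0,0,0],"rotation":[0,0,0],"gripper":1}]' 60; python3 -c "
from h import *
delta([.502,-.2725,.1372],-137.1);print(manip.sense()['torque'])"; python3 -m inch '[{"linear":[0,0,0.02],"rotation":[0,0,2],"gripper":1},{"linear":[0,0,0.02],"rotation":[0,0,2],"gripper":1},{"linear":[0,0,0],"rotation":[0,0,0],"gripper":1}]';python3 -c "
from h import *
delta([.502,-.2725,.1372],-137.1);print(manip.sense()['torque'])"
```

```text
time: 39.8
eef_pos: [0.503, -0.273, 0.1397]
orientation: [0.917, -0.398, -0.0, 0.0]
ft_force: [-0.5, -0.6, 1.8]
gripper_width: 0.0137
grip_force: 59.9
t 39.8 tcp [ 0.503  -0.273   0.1397] toolx [ 0.683 -0.73   0.   ] z [-0.001 -0.001 -1.   ] w 0.0137 F [-0.5 -0.6  1.8]
lin cm [-0.1   0.04  0.25]
rotvec [ 0.05 -0.    0.18]
[-0.1379615   0.31769977  0.23350014]
time: 40.17
eef_pos: [0.5032, -0.2727, 0.1396]
orientation: [0.903, -0.429, -0.0, 0.0]
ft_force: [-3.3, -0.3, 6.2]
gripper_width: 0.014
grip_force: 62.0
t 40.17 tcp [ 0.5032 -0.2727  0.1396] toolx [ 0.632 -0.775  0.   ] z [-0.001 -0.001 -1.   ] w 0.014 F [-3.3 -0.3  6.2]
lin cm [-0.09  0.09  0.24]
rotvec [ 0.05 -0.01 -3.7 ]
[-0.10108561  0.64873576  1.14925626]
```

```bash
python3 -m inch '[{"linear":[0,0,-0.1],"rotation":[0,0,-6],"gripper":1},{"linear":[0,0,-0.08],"rotation":[0,0,-8],"gripper":1},{"linear":[0,0,0],"rotation":[0,0,0],"gripper":1},{"linear":[0,0,0],"rotation":[0,0,0],"gripper":1}]'; python3 -c "
from h import *
delta([.502,-.2725,.1372],-137.1);print(manip.sense()['torque'])"; python3 -m inch '[{"linear":[0,0,0.05],"rotation":[0,0,4],"gripper":1},{"linear":[0,0,0.05],"rotation":[0,0,4],"gripper":1},{"linear":[0,0,0],"rotation":[0,0,0],"gripper":1}]';python3 -c "
from h import *
delta([.502,-.2725,.1372],-137.1);print(manip.sense()['torque'])"; python3 -m inch '[{"linear":[0,0,0.03],"rotation":[0,0,2],"gripper":1},{"linear":[0,0,0],"rotation":[0,0,0],"gripper":1}]';python3 -c "
from h import *
delta([.502,-.2725,.1372],-137.1);print(manip.sense()['torque'])"
```

```text
time: 40.67
eef_pos: [0.504, -0.2723, 0.1408]
orientation: [0.948, -0.318, 0.0, -0.0]
ft_force: [0.4, 0.3, -1.4]
gripper_width: 0.0136
grip_force: 59.9
t 40.67 tcp [ 0.504  -0.2723  0.1408] toolx [ 0.798 -0.603  0.001] z [ 0.001  0.    -1.   ] w 0.0136 F [ 0.4  0.3 -1.4]
lin cm [-0.15  0.14  0.36]
rotvec [-0.04 -0.03 10.03]
[-0.08342891 -0.34123448  0.01322807]
time: 41.05
eef_pos: [0.5038, -0.2722, 0.1398]
orientation: [0.924, -0.382, 0.0, -0.0]
ft_force: [0.2, 0.3, -0.8]
gripper_width: 0.0133
grip_force: 59.9
t 41.05 tcp [ 0.5038 -0.2722  0.1398] toolx [ 0.708 -0.707  0.   ] z [ 0. -0. -1.] w 0.0133 F [ 0.2  0.3 -0.8]
lin cm [-0.11  0.15  0.26]
rotvec [-0.   -0.01  2.15]
[ 0.07920242 -0.30890319  0.0270977 ]
time: 41.3
eef_pos: [0.5034, -0.2721, 0.1396]
orientation: [0.917, -0.398, -0.0, -0.0]
ft_force: [0.8, 1.5, 1.1]
gripper_width: 0.0134
grip_force: 59.9
t 41.3 tcp [ 0.5034 -0.2721  0.1396] toolx [ 0.683 -0.73  -0.001] z [-0.     0.001 -1.   ] w 0.0134 F [0.8 1.5 1.1]
lin cm [-0.06  0.13  0.24]
rotvec [-0.01  0.04  0.18]
[ 0.33735194 -0.19544522  0.09657063]
```

```bash
for i in 1 2 3 4; do python3 -m inch '[{"linear":[0,0,0.01],"rotation":[0,0,1.5],"gripper":1},{"linear":[0,0,0],"rotation":[0,0,0],"gripper":1}]' | grep -E "eef|width"; python3 -c "
from h import *
s=manip.sense();M=Rn.from_quat(s['orientation']).as_matrix();print('yaw',np.degrees(np.arctan2(M[1,1],M[0,1])),s['torque'],s['ft_force'])"; done
```

```text
eef_pos: [0.5033, -0.272, 0.1396]
gripper_width: 0.0132
yaw -138.3662635551315 [ 0.56788465 -0.04994343  0.4561887 ] [-0.84845771  1.7610782   3.5575738 ]
eef_pos: [0.5034, -0.2721, 0.1396]
gripper_width: 0.0136
yaw -139.85614378613892 [0.75139352 0.09359033 0.88144971] [-1.06645648  3.4164021   5.05466643]
eef_pos: [0.5034, -0.2721, 0.1396]
gripper_width: 0.0142
yaw -141.29235348753934 [0.76856208 0.14324245 1.13351494] [-0.79894817  3.13202999  6.46073664]
eef_pos: [0.5034, -0.2721, 0.1396]
gripper_width: 0.0142
yaw -142.73083126192373 [0.76041839 0.17794442 1.35428164] [-0.81288172  4.08356794  6.27397517]
```

The stop repeats sharply at yaw −137.3 with low torque up to it, so the lid is home. Release and retreat.

```bash
python3 -m inch '[{"linear":[0,0,-0.05],"rotation":[0,0,-5],"gripper":1},{"linear":[0,0,0],"rotation":[0,0,0],"gripper":1},{"linear":[0,0,0],"rotation":[0,0,0],"gripper":-0.2},{"linear":[0,0,0],"rotation":[0,0,0],"gripper":-0.2},{"linear":[0,0,0],"rotation":[0,0,0],"gripper":-0.2},{"linear":[0,0,0],"rotation":[0,0,0],"gripper":-0.2},{"linear":[0,0,-4],"rotation":[0,0,0],"gripper":-0.2},{"linear":[0,0,-5],"rotation":[0,0,0],"gripper":-0.2}]'; python3 -m inch '[{"linear":[-4,-4,0],"rotation":[0,0,0],"gripper":-0.2},{"linear":[-4,-4,0],"rotation":[0,0,0],"gripper":-0.2},{"linear":[-4,-4,0],"rotation":[0,0,0],"gripper":-0.2},{"linear":[0,0,0],"rotation":[0,0,0],"gripper":-0.2},{"linear":[0,0,0],"rotation":[0,0,0],"gripper":-0.2},{"linear":[0,0,0],"rotation":[0,0,0],"gripper":-0.2}]'
python3 - <<'E'
from lid import *
T=np.mean([img('top').astype(float) for _ in range(3)],0);g=T.mean(2)
c0=proj('top',[.502,-.273,.1635]).round().astype(int);P=[];W=[]
for v in range(c0[1]-12,c0[1]+13):
    for u in range(c0[0]-12,c0[0]+13):
        w=60-g[v,u]
        if w>8:P.append(ray('top',u,v,.1635)[:2]);W.append(w)
P=np.array(P);c=np.average(P,axis=0,weights=W);e,V=np.linalg.eigh(np.cov(P.T,aweights=W))
print(c,np.degrees(np.arctan2(V[1,1],V[0,1])),np.sqrt(12*e))
T0=cv2.imread('pics/t0.png').astype(float);d=(np.abs(T-T0).mean(2)>35).astype('uint8')
N,L,S,C=cv2.connectedComponentsWithStats(d);print([(S[i].tolist()) for i in range(1,N) if S[i,4]>12])
E
```

```text
time: 43.3
eef_pos: [0.5027, -0.2722, 0.2298]
orientation: [0.914, -0.406, -0.001, 0.0]
ft_force: [0.7, 0.1, -0.6]
gripper_width: 0.0526
grip_force: 0.0
time: 44.05
eef_pos: [0.5119, -0.1052, 0.2299]
orientation: [0.913, -0.408, 0.0, 0.001]
ft_force: [-0.7, 0.1, -1.1]
gripper_width: 0.0531
grip_force: 0.0
[ 0.5021 -0.2692] 132.46294928089213 [0.0147 0.0733]
[[284, 171, 121, 173, 9431], [285, 176, 8, 11, 44], [303, 176, 6, 4, 20], [303, 181, 6, 5, 16], [231, 207, 40, 18, 67], [391, 208, 25, 30, 225], [417, 210, 6, 6, 22], [238, 216, 20, 19, 128], [406, 217, 14, 17, 121], [233, 226, 39, 21, 105], [578, 325, 9, 3, 14], [517, 327, 123, 73, 3555], [590, 339, 8, 7, 14], [618, 344, 13, 7, 27], [320, 355, 21, 22, 94], [314, 371, 28, 22, 242], [293, 387, 4, 13, 25], [319, 397, 12, 3, 20], [341, 397, 23, 3, 43]]
```

```bash
python3 -c "
from bench import manip
print(manip.job_done())"
```

```text
the job is handed in; nothing more can be done
None
```

I handed the job in at about 44 s: both pens that were there are capped and in their own compartments, and the lid is on and screwed to its hard stop. By touch its bar top read about 1 mm above nominal, and the lugs fell straight into the gaps, so I turned it back only about 8 deg. The top view showed changes only at the pens, lid, canister and arm.

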